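Cover the layer of old cells, then hold up the leaking one with tongs

TASK

Take the separator sheet off the battery pack and lay it flat and square on top of the eight cells standing in the tray, so that it covers them all, and let go of it. Then take the tongs by their two grip panels, close them on the leaking cell that stands in the round dish, lift it out and hold it upright over the middle of the sheet, a few centimetres clear of it, ready to start the next layer. Finish while still holding it there with the tongs; never touch the leaking cell itself with the gripper, and leave the other things on the trolley alone.

Things in the scene. Friction and masses are not known exactly. Their poses are not given: they have to be found in the camera images.
- sheet_mid (a point): Centre of the separator sheet: stiff plain brown fibreboard, 120 x 64 x 5 mm, about 35 g, loose. x along its length, y along its width, z up. It first lies level on a fixed battery pack 100 x 40 x 32 mm high, lengthwise, its long edges overhanging by about 12 mm, so it can be pinched across the width from above
- sheet: The same sheet; origin at the centre of its underside, 2.5 mm below sheet_mid, same axes
- tray_top (a point): Middle of the tray of cells, level with the cells' tops, 53 mm above the trolley top. Fixed aluminium tray, 124 (x) x 68 (y) x 30 mm high, with eight fixed standing cells, 4 along x by 2 along y, 28 mm apart, 26 mm in diameter, 23 mm proud of the tray walls. The sheet goes on them with its length along the tray's x
- tray: The same tray; origin at the centre of its underside on the trolley top, same axes
- tongs_grip (a point): Grip point of the tongs (130 g, lying flat, opening horizontally), midway between the grip panels, 12 mm above the underside; x from hinge to jaws, z up. Hinge pin 90 mm behind (black head, 26 mm wide, 24 mm high). Panels 52 mm long, 24 mm high, 62 mm apart outside to outside at rest; squeezed along y they close the jaws. Lips 2.5 mm proud, at 17 to 23 mm either way along x, keep fingers in
- tongs_jaw (a point): Middle between the tongs' jaws, 88 mm ahead of tongs_grip, same axes. Jaws 26 mm long, 24 mm high, each with two upright ribs 18 mm apart that cup a cell; ribs of opposite jaws 55 mm apart when open. The jaw gap shrinks twice as fast as the panels' gap; closed on the cell the panels are about 42 mm apart outside to outside (parallel at about 51 mm)
- tong_arm_left: Tong arm on the tongs' +y side (steel, black panel and jaw); origin on the hinge axis at the underside, axes as the tongs' at rest, turning in yaw by about 0.1 rad on closing on the cell. A spring pushes each panel outward with 6 N at rest, 7.5 N closed on a cell: squeeze with about 25 to 40 N to hold the cell
- tong_arm_right: Tong arm on the tongs' -y side; origin, axes and spring likewise
- cell_mid (a point): Centre of the leaking cell, half-way up: an upright dry cell, 26 mm in diameter, 50 mm high, 50 to 90 g, loose, black jacket with a bright band and metal top, standing in the shallow round steel dish
- cell: The same leaking cell; origin at the centre of its underside, 25 mm below cell_mid, z up along its axis
- dish: Shallow round steel dish, fixed, 84 mm across the rim, rim 8 mm high, inner floor 3 mm above the trolley top; origin at the centre of its underside
- big_cell: Bystander: a larger cell, 33 mm in diameter, 60 mm high, standing on the trolley; origin under its centre
- jar: Bystander: closed jar, 60 mm in diameter, 70 mm high; origin under its centre
- tape: Bystander: roll of white tape lying flat, 90 mm outside, 60 mm inside, 24 mm high; origin under its centre
- packs: Bystander: two flat battery packs on one another, 70 x 130 x 50 mm in all; origin under their centre
There are look-alikes about, which are no part of the job. Leave any brown or red look-alike of the part that bears tongs_grip alone.

How it is judged:
By the outcome, as a careful person would: the job done as asked, in the order asked, and still so for the second after the job is handed in, while the arm keeps its last pose, push and grip.
It also fails if it takes over 58 s, if anything falls off the work surface, if the arm or the gripper's body presses on something with over 40 N, if the wrist force passes 120 N, or if a joint passes its speed limit or range.

ROBOT

A 6-joint arm with a two-finger parallel gripper is mounted at the origin on the work surface. World frame = base frame: x ahead of the robot, y to its left, z up, the work surface at z = 0. Lengths are in m, angles in rad, forces in N, time in s.
With the tool pointing down it reaches from about 0.3 to 0.875 m from the base axis. Payload 6.4 kg.
Tool frame: the origin (TCP) lies between the finger pads; the fingertips stand 11 mm ahead of it and the grasp point (between the pads) lies 8 mm behind it (ctrl.tcp_to_tips is the y of the fingertips in the tool frame, in m); y points along the fingers, x is the direction in which the jaws open and shut, and the axes are right-handed (so a half turn about y gives the same grasp; the last joint's range is limited). The gripper opens to 85 mm and grips with 20 to 120 N. Pads are 22 mm wide; open, the fingers measure 114 mm over their backs; the gripper's body (76 mm by 85 mm) begins 54 mm behind the grasp point. The pads swing forward as they close: fully open they stand 13 mm farther back than shut.
Start: joints at [0.951, 0.181, 1.607, -0, 1.354, -0.206], TCP at [0.231, 0.526, 0.242] pointing down, gripper open.
Joint ranges: [-2.99, 2.99], [-0.89, 2.07], [0.3, 2.58], [-1.14, 4.28], [0, 2.63], [-3.12, 3.12]. Speed limits (rad/s): [2.57, 2.57, 3.01, 3.14, 3.14, 3.14].

INTERFACE

Orientations are given as a unit quaternion [w, x, y, z].
In Python, from bench import ctrl gives the robot as it stands.
- The arm moves only by the tool apply_moves, never from a script. Its argument "plan" is text: rows parted by semicolons, each of 7 numbers parted by spaces: the shift along the tool's x, y, z each as a share of 0.05 m, from -1 to 1, then the turn, a rotation vector about the tool's x, y, z each as a share of 0.12 rad, from -1 to 1, then the opening, from 0 (shut) to 1 (fully open). In form: dx dy dz wx wy wz claw; .... A call has exactly 5 rows; each row shifts and turns the commanded pose from where the row before left it, along the tool's axes as they then stand; what a row does not reach is not made up. A row lasts 1/10 s, in which the tool goes at most 50 mm and 8.59 degrees, less where a joint would pass 70% of its speed; a pose out of reach is approached as far as the arm can. A call with a number of a shift or a turn outside -1 to 1 is refused whole. A call with a gripper value outside its range is refused whole. The fingers move at their own pace and stop on an object; the grip force is fixed at half the most. Time passes only in rows, so rows that do not move let the fingers close, or fill a call up. It gives the time, the measured TCP pose, the force and the opening at its end, in the units of the state.
- ctrl.get_obs(): the state, without advancing time (a new reading comes with each control period).
- ctrl.camera(name): name is "scene" or "top"; returns the picture (400x640x3 uint8, red, green, blue); there is no depth.
- ctrl.get_calibration(name): a dict with "intrinsics" (3x3 intrinsics, pixels), "R" (3x3) and "t" (3): a world point X has camera coordinates R X + t. Camera axes: x right, y down, z forward; pixel columns grow to the right and rows downward; lengths in m; the calibration is good to about 2 mm. A picture is of the moment at which its call begins. get_calibration takes no time and is no camera call.
- ctrl.hand_in(): hands the job in, once; it reports no verdict.
Trained networks look in the newest picture that a camera, given by its name, has taken for a name from the list of things; names that differ only in an ending like _2 or _b are one class to them, and where a whole thing is asked for, a point or a joint stands for the part that bears it (a point fixed in the world has none). Each returns a list of dicts, best first, with "score" (0 to 1); they miss things now and then, are a little off and sometimes report something else, mostly with a low value. They report only what shows in the picture. A call takes as long as a camera call. They do not tell look-alikes from the thing itself.
- ctrl.recognise(camera, target): "point" ([x, y, z] in m, in world coordinates, good to about 4 mm: the middle of the surface that is visible of it).
The state is a dict: "time_s": time; "q": joint angles; "dq": joint speeds; "joint_efforts": joint torques, N m; "eef_pos": TCP position; "eef_rot": TCP orientation; "wrist_force": force on the tool from outside, world axes, zero at the start; "torque": the same for the moment, N m; "opening": opening from 0.0 (shut) to 1.0 (fully open).
Only numpy, scipy, OpenCV 4.12 (cv2) and the standard library are available. Lean on these libraries where they do the work, as an engineer would, in place of code of your own. Each camera call takes 0.05 s, during which the arm holds its last target.

## Working session

There is one attempt and no reset: what is moved stays moved. The work goes in short steps, Python scripts to look and compute and a tool call to move; the robot and the scene stay as the last step left them, time stands still between calls to the robot, and variables do not carry over. Pictures are saved under pics/ and viewed, and the job is handed in when it is done.

Besides the shell and the picture viewer there is one more tool, called after "Request:" as a command line: name --argument value ..., lists and objects as JSON in quotes. apply_moves: Moves the arm, as the interface text tells. Shift numbers are shares of 0.05 m and turn numbers shares of 0.12 rad, none past 1 either way. Its arguments: {"type":"object","properties":{"plan":{"type":"string"}},"required":["plan"]}

```bash
ls; mkdir -p pics; python3 - <<'E'
from bench import ctrl
import cv2
o=ctrl.get_obs();print(o, getattr(ctrl,'tcp_to_tips',None))
for n in("scene","top"):
    im=ctrl.camera(n);cv2.imwrite(f"pics/{n}0.png",im[:,:,::-1]);c=ctrl.get_calibration(n);print(n,c)
E
```

```text
pics
{'time_s': 0.0, 'q': array([ 9.50711699e-01,  1.81516366e-01,  1.60802550e+00,  7.88383133e-06,
        1.35379357e+00, -2.06299102e-01]), 'dq': array([-2.67963999e-03, -4.48165491e-06,  3.90460377e-04, -1.00848590e-03,
        1.41688516e-03, -1.17739399e-03]), 'joint_efforts': array([-5.31097467e-04, -4.44884741e+01, -3.51335227e+01, -4.69856477e-04,
        9.47392109e-03,  1.15741273e-05]), 'eef_pos': array([0.23085679, 0.52603383, 0.24138956]), 'eef_rot': array([-0.59182548,  0.59226858,  0.38605138, -0.38720132]), 'wrist_force': array([ 0.83931941, -0.32788077,  0.77711002]), 'torque': array([-0.04144124, -0.01580346, -0.04647654]), 'opening': 1.0012267260800283} 0.011
scene {'intrinsics': array([[449.04663941,   0.        , 317.8149417 ],
       [  0.        , 449.04663941, 200.91111921],
       [  0.        ,   0.        ,   1.        ]]), 'R': array([[ 0.47380285,  0.88048782,  0.01587627],
       [ 0.46732849, -0.23611395, -0.85197082],
       [-0.74640133,  0.41108563, -0.52334851]]), 't': array([-0.24272192, -0.18139632,  1.55799   ])}
top {'intrinsics': array([[447.82402033,   0.        , 319.16320751],
       [  0.        , 447.82402033, 192.31721449],
       [  0.        ,   0.        ,   1.        ]]), 'R': array([[ 0.01228836, -0.99984923, -0.01226867],
       [-0.98855928, -0.01030313, -0.15048054],
       [ 0.15033145,  0.01397746, -0.98853684]]), 't': array([0.00155271, 0.52938954, 1.4204357 ])}
```

View pics/scene0.png

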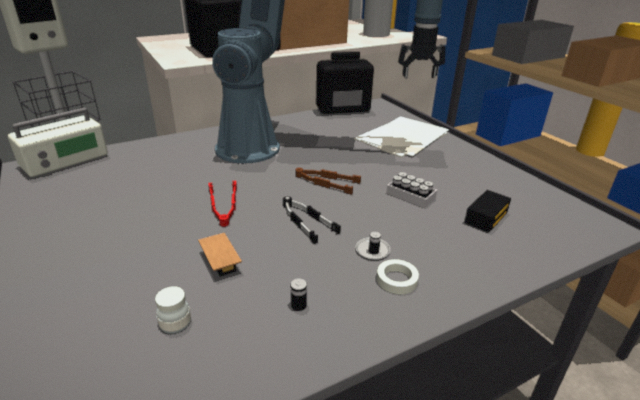

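View pics/top0.png

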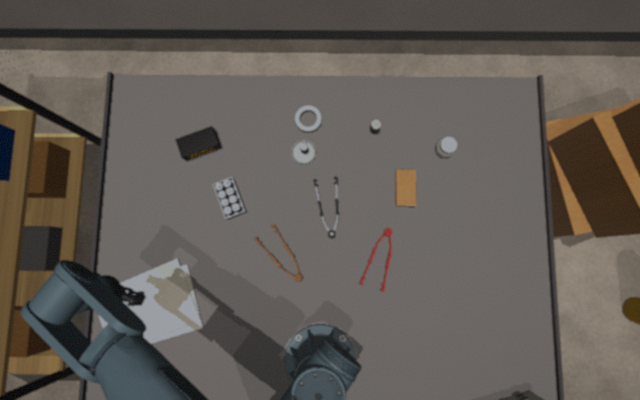

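```bash
python3 - <<'E'
from bench import ctrl
import numpy as np
for n in("top","scene"):
    c=ctrl.get_calibration(n);K=c["intrinsics"]
    for t in["sheet_mid","tray_top","tongs_grip","tongs_jaw","cell_mid","dish","tong_arm_left","tong_arm_right","tray"]:
        for d in ctrl.recognise(n,t)[:4]:
            p=np.array(d["point"]);u=K@(c["R"]@p+c["t"]);print(n,t,p.round(4),round(d["score"],2),(u[:2]/u[2]).round(1))
print(ctrl.get_obs()["time_s"])
E
```

```text
top sheet_mid [ 0.5531 -0.2744  0.0383] 0.62 [405.6 186.1]
top sheet_mid [ 0.7535 -0.1714  0.0576] 0.25 [374.3 124.8]
top sheet_mid [0.6676 0.0669 0.0016] 0.19 [302.3 153.6]
top tray_top [0.5101 0.2984 0.0433] 0.93 [229.8 197.1]
top tongs_grip [ 0.3176 -0.2033  0.0243] 0.9 [383.9 258.8]
top tongs_grip [0.3228 0.116  0.0234] 0.78 [284.9 255.9]
top tongs_grip [0.5061 0.3049 0.0461] 0.72 [227.6 198.2]
top tongs_grip [ 0.4826 -0.035   0.0229] 0.56 [332.  207.3]
top tongs_jaw [ 0.3166 -0.2097  0.0248] 0.88 [385.9 259.1]
top tongs_jaw [ 0.4805 -0.0349  0.0252] 0.62 [332.  207.9]
top tongs_jaw [0.6799 0.0611 0.053 ] 0.6 [303.4 146.2]
top tongs_jaw [0.3264 0.1193 0.023 ] 0.53 [283.9 254.8]
top dish [ 0.669   0.0664 -0.0007] 0.81 [302.5 153.3]
top dish [0.7793 0.0449 0.0299] 0.56 [309.  119.3]
top tong_arm_left [0.4882 0.0091 0.0191] 0.67 [318.6 205.6]
top tong_arm_left [ 0.2973 -0.2124  0.0224] 0.63 [386.7 265.2]
top tong_arm_left [0.3157 0.1559 0.022 ] 0.46 [272.6 258. ]
top tray [0.5079 0.305  0.0412] 0.57 [227.9 197.8]
scene sheet_mid [ 0.5588 -0.2746  0.0379] 0.78 [220.2 250.9]
scene tra
[... 431 characters left out ...]
997 -0.0244  0.0189] 0.93 [307.4 217. ]
scene tongs_jaw [ 0.3521 -0.2045  0.023 ] 0.66 [222.1 205.3]
scene tongs_jaw [0.3303 0.1302 0.0161] 0.58 [327.3 177.2]
scene cell_mid [0.6893 0.0559 0.0391] 0.63 [375.2 241.4]
scene dish [0.6758 0.0614 0.0037] 0.72 [372.7 249.6]
scene tong_arm_left [0.3193 0.1576 0.0148] 0.88 [333.3 174.2]
scene tong_arm_left [ 0.3123 -0.2206  0.0233] 0.41 [211.8 199.7]
scene tong_arm_right [0.3558 0.1102 0.0201] 0.84 [325.7 181.2]
scene tong_arm_right [ 0.5097 -0.0487  0.0145] 0.56 [300.7 222.8]
scene tong_arm_right [ 0.3313 -0.166   0.0242] 0.42 [233.3 198. ]
scene tray [0.6894 0.0626 0.0359] 0.74 [377.5 241.7]
scene tray [0.5296 0.2945 0.0313] 0.66 [412.8 190.2]
1.0
```

```bash
cat > h.py <<'E'
import numpy as np, cv2
from bench import ctrl
def proj(n,P):
    c=ctrl.get_calibration(n);u=(c["intrinsics"]@(c["R"]@np.asarray(P,float).reshape(-1,3).T+c["t"][:,None]));return (u[:2]/u[2]).T
def back(n,uv,z):
    c=ctrl.get_calibration(n);uv=np.asarray(uv,float).reshape(-1,2)
    d=(np.linalg.inv(c["intrinsics"])@np.c_[uv,np.ones(len(uv))].T);d=c["R"].T@d;o=-c["R"].T@c["t"]
    return (o[:,None]+d*(z-o[2])/d[2]).T
def crop(im,x,y,w,h,s): return cv2.resize(im[y:y+h,x:x+w],None,fx=s,fy=s,interpolation=cv2.INTER_CUBIC)
E
python3 - <<'E'
from h import *
a=cv2.imread("pics/top0.png")
L=[crop(a,380,160,50,55,7),crop(a,205,170,50,55,7)]
cv2.imwrite("pics/c1.png",np.hstack(L))
L=[crop(a,300,165,50,80,7),crop(a,283,130,50,80,7)]
cv2.imwrite("pics/c2.png",np.hstack(L))
E
```

```text
(no output)
```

View pics/c1.png

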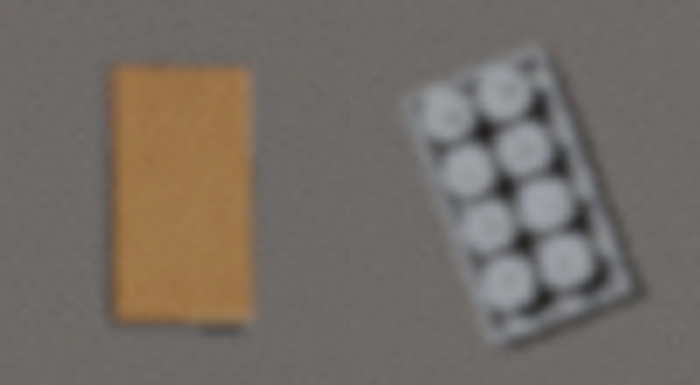

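View pics/c2.png

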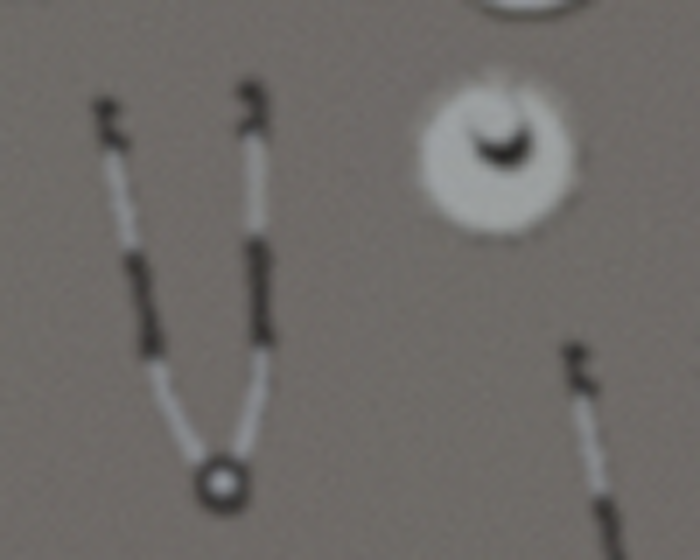

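```bash
python3 - <<'E'
from h import *
b=cv2.imread("pics/scene0.png")
cv2.imwrite("pics/c3.png",np.hstack([crop(b,350,220,50,50,8),crop(b,385,165,50,50,8)]))
cv2.imwrite("pics/c4.png",np.hstack([crop(b,275,190,70,60,6),crop(b,190,225,60,60,6)]))
for n in("top","scene"):
    im=cv2.imread(f"pics/{n}0.png").astype(float)
    x0,y0,w,h=(385,160,40,55) if n=="top" else (190,228,60,50)
    s=im[y0:y0+h,x0:x0+w]; m=(s[:,:,2]-s[:,:,0])
    up=cv2.resize(m.astype(np.float32),None,fx=10,fy=10,interpolation=cv2.INTER_LINEAR)
    top=np.percentile(m,97); k=(up>top*0.5).astype(np.uint8)
    cs,_=cv2.findContours(k,0,cv2.CHAIN_APPROX_NONE);cnt=max(cs,key=cv2.contourArea)[:,0].astype(float)
    uv=(cnt+.5)/10-.5+[x0,y0]
    P=back(n,uv,0.037)[:,:2]
    r=cv2.minAreaRect((P*1000).astype(np.float32));print(n,r,cv2.boxPoints(r))
T=np.array([(447,112),(504,90),(467,170),(525,148),(486,225),(545,204),(508,282),(567,262)],float)
uv=np.c_[205+(T[:,0]-350+.5)/7-.5,170+(T[:,1]+.5)/7-.5]
P=back("top",uv,0.053)[:,:2];print(P.round(4),P.mean(0))
m=np.array([[i,j] for i in(3,2,1,0) for j in(1,0)])-[1.5,.5]
A=m*0.028
q=P-P.mean(0);th=np.arctan2((A[:,0]*q[:,1]-A[:,1]*q[:,0]).sum(),(A*q).sum());print("tray yaw",th)
R=np.array([[np.cos(th),-np.sin(th)],[np.sin(th),np.cos(th)]]);print((q-A@R.T).round(4), np.linalg.norm(q,axis=1).sum()/np.linalg.norm(A,axis=1).sum())
D=np.array([(222,484),(132,250),(152,352),(258,240),(263,345),(105,100),(122,148),(250,85),(255,130)],float)
uv=np.c_[300+(D[:,0]+.5)/7-.5,165+(D[:,1]+.5)/7-.5]
P=back("top",uv,0.024)[:,:2];print(P.round(4))
E
```

```text
top ((550.0682373046875, -274.21295166015625), (65.23572540283203, 121.58953857421875), 89.86798095703125) [[ 489.19846 -306.69064]
 [ 610.7877  -306.9708 ]
 [ 610.938   -241.73526]
 [ 489.34875 -241.45511]]
scene ((558.584228515625, -276.0592956542969), (135.47877502441406, 65.16913604736328), 0.014221906661987305) [[ 490.83673 -243.49155]
 [ 490.85297 -308.66068]
 [ 626.3317  -308.62704]
 [ 626.3155  -243.45792]]
[[0.5461 0.3349]
 [0.5568 0.3088]
 [0.519  0.3244]
 [0.5296 0.2979]
 [0.4935 0.3144]
 [0.5035 0.2875]
 [0.4671 0.3031]
 [0.4767 0.2763]] [0.51154075 0.30592028]
tray yaw 0.38095782115028287
[[ 0.0008  0.0004]
 [ 0.001   0.0003]
 [-0.0003  0.0003]
 [-0.0001 -0.0002]
 [ 0.0001  0.0007]
 [-0.0002 -0.0002]
 [-0.0002 -0.0002]
 [-0.0011 -0.001 ]] 1.0160481604803138
[[ 3.961e-01 -3.330e-02]
 [ 5.052e-01  9.900e-03]
 [ 4.573e-01 -1.000e-04]
 [ 5.106e-01 -4.930e-02]
 [ 4.611e-01 -5.190e-02]
 [ 5.767e-01  2.360e-02]
 [ 5.538e-01  1.520e-02]
 [ 5.846e-01 -4.500e-02]
 [ 5.630e-01 -4.750e-02]]
```

View pics/c3.png

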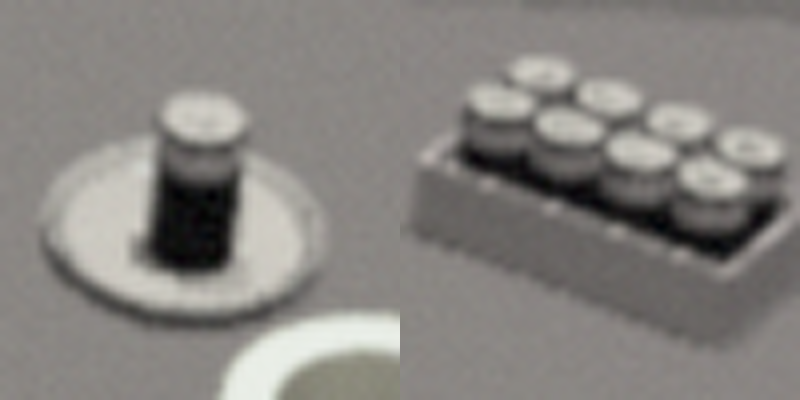

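View pics/c4.png

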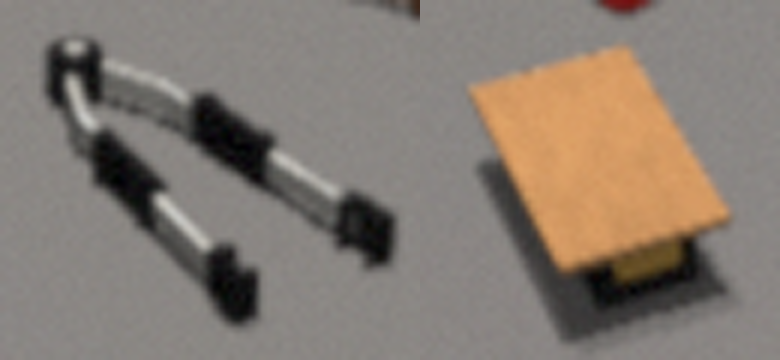

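```bash
python3 - <<'E'
from h import *
f=lambda D,x,y,s,ox=0:np.c_[x+(np.array(D,float)[:,0]-ox+.5)/s-.5,y+(np.array(D,float)[:,1]+.5)/s-.5]
T=f([(500,102),(545,73),(570,127),(610,97),(640,152),(680,122),(712,180),(752,147)],385,165,8,400)
P=back("scene",T,.053)[:,:2];print("tray cells",P.round(4),P.mean(0))
print("cell top",back("scene",f([(203,117)],350,220,8),.053),"dish",back("scene",f([(185,228)],350,220,8),.008))
print("cell top topcam", back("top",f([(497,130)],283,130,7,350),.053), "dish", back("top",f([(497,157)],283,130,7,350),.008))
print("hinge",back("scene",f([(74,47)],275,190,6),.024))
# predicted tongs in both
c,s=np.cos(.116),np.sin(.116);g=np.array([.4846,-.023])
for n,z in(("top",.024),("scene",.024)):
  im=cv2.imread(f"pics/{n}0.png");x,y,w,h=(300,165,50,80) if n=="top" else(275,190,70,60)
  S=7;I=crop(im,x,y,w,h,S)
  for a,b in[(-90,0),(-26,31),(26,31),(-26,-31),(26,-31),(0,0),(75,27.5),(101,27.5),(75,-27.5),(101,-27.5),(88,0)]:
    a/=1000;b/=1000
    u=proj(n,[[g[0]+c*a-s*b,g[1]+s*a+c*b,z]])[0];cv2.circle(I,tuple(int(v) for v in ((u-[x,y]+.5)*S-.5)),3,(0,0,255),-1)
  cv2.imwrite(f"pics/o_{n}.png",I)
E
python3 -c "
import cv2,numpy as np
a=cv2.imread('pics/o_top.png');b=cv2.imread('pics/o_scene.png');b=cv2.resize(b,(448,384));a=cv2.resize(a,None,fx=.95,fy=.95)
c=np.zeros((max(a.shape[0],b.shape[0]),a.shape[1]+b.shape[1],3),np.uint8);c[:a.shape[0],:a.shape[1]]=a;c[:b.shape[0],a.shape[1]:]=b;cv2.imwrite('pics/o.png',c)"
```

```text
tray cells [[0.479  0.2747]
 [0.4685 0.3028]
 [0.5052 0.2857]
 [0.4937 0.3125]
 [0.5307 0.2965]
 [0.5198 0.3231]
 [0.5577 0.3062]
 [0.5456 0.3341]] [0.51252346 0.30444202]
cell top [[0.68082265 0.05955458 0.053     ]] dish [[0.67527235 0.06134237 0.008     ]]
cell top topcam [[0.67351518 0.0603734  0.053     ]] dish [[0.67156178 0.06244137 0.008     ]]
hinge [[ 0.39430961 -0.0336406   0.024     ]]
```

View pics/o.png

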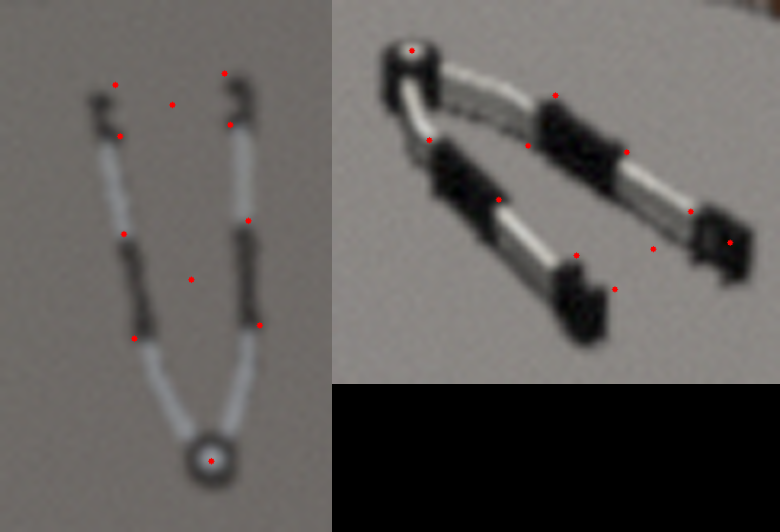

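```bash
cat >> h.py <<'E'
from scipy.spatial.transform import Rotation as Ro
def tool():
    o=ctrl.get_obs();q=o["eef_rot"];return o,np.array(o["eef_pos"]),Ro.from_quat([q[1],q[2],q[3],q[0]])
def target_R(yaw,ref):
    # tool y down, tool x at world angle yaw (mod pi nearest ref)
    b=[]
    for s in(0,np.pi):
        x=np.array([np.cos(yaw+s),np.sin(yaw+s),0]);y=np.array([0,0,-1.]);R=Ro.from_matrix(np.c_[x,y,np.cross(x,y)]);b.append(((ref.inv()*R).magnitude(),R))
    return min(b,key=lambda t:t[0])[1]
def go(pos,yaw,n,claw,start=None):
    """rows for a straight move in n rows; prints in tool units"""
    if start is None: o,p,R=tool()
    else: p,R=start
    T=target_R(yaw,R);rv=(R.inv()*T).as_rotvec()/n;d=(np.array(pos)-p)/n
    C=R;S=[]
    for i in range(n):
        s=C.inv().apply(d)/.05;S.append(" ".join(f"{v:.2f}" for v in [*s,*(rv/.12)])+f" {claw}");C=C*Ro.from_rotvec(rv)
    print("; ".join(S));return np.array(pos),T
def st():
    o,p,R=tool();M=R.as_matrix();print("t",round(o["time_s"],2),"p",p.round(4),"x",M[:,0].round(3),"y",M[:,1].round(3),"op",round(o["opening"],3),"F",o["wrist_force"].round(1),"q",o["q"].round(2))
E
python3 - <<'E'
from h import *
st()
s=go([.551,-.275,.14],np.pi/2,20,1)
E
```

```text
t 1.0 p [0.2312 0.5265 0.2423] x [0.402 0.916 0.   ] y [ 0.  0. -1.] op 0.997 F [ 0.7 -0.  -0.1] q [ 0.95  0.18  1.61 -0.    1.35 -0.21]
-0.61 0.10 -0.62 0.00 -0.17 0.00 1; -0.62 0.10 -0.60 0.00 -0.17 0.00 1; -0.63 0.10 -0.59 0.00 -0.17 0.00 1; -0.64 0.10 -0.58 0.00 -0.17 0.00 1; -0.65 0.10 -0.56 0.00 -0.17 0.00 1; -0.67 0.10 -0.55 0.00 -0.17 0.00 1; -0.68 0.10 -0.54 0.00 -0.17 0.00 1; -0.69 0.10 -0.52 0.00 -0.17 0.00 1; -0.70 0.10 -0.51 0.00 -0.17 0.00 1; -0.71 0.10 -0.49 0.00 -0.17 0.00 1; -0.72 0.10 -0.48 0.00 -0.17 0.00 1; -0.73 0.10 -0.46 0.00 -0.17 0.00 1; -0.74 0.10 -0.45 0.00 -0.17 0.00 1; -0.75 0.10 -0.43 0.00 -0.17 0.00 1; -0.76 0.10 -0.42 0.00 -0.17 0.00 1; -0.76 0.10 -0.40 0.00 -0.17 0.00 1; -0.77 0.10 -0.38 0.00 -0.17 0.00 1; -0.78 0.10 -0.37 0.00 -0.17 0.00 1; -0.79 0.10 -0.35 0.00 -0.17 0.00 1; -0.79 0.10 -0.34 0.00 -0.17 0.00 1
```

Request:
apply_moves --plan "-0.61 0.1 -0.62 0 -0.17 0 1; -0.62 0.1 -0.6 0 -0.17 0 1; -0.63 0.1 -0.59 0 -0.17 0 1; -0.64 0.1 -0.58 0 -0.17 0 1; -0.65 0.1 -0.56 0 -0.17 0 1"

```text
time_s: 1.5
eef_pos: [0.3115, 0.3245, 0.2173]
eef_rot: [-0.571, 0.571, 0.417, -0.416]
wrist_force: [1.3, -0.6, -0.2]
opening: 0.998
```

Request:
apply_moves --plan "-0.67 0.1 -0.55 0 -0.17 0 1; -0.68 0.1 -0.54 0 -0.17 0 1; -0.69 0.1 -0.52 0 -0.17 0 1; -0.7 0.1 -0.51 0 -0.17 0 1; -0.71 0.1 -0.49 0 -0.17 0 1"

```text
time_s: 2.0
eef_pos: [0.3913, 0.1231, 0.1925]
eef_rot: [-0.549, 0.55, 0.445, -0.445]
wrist_force: [-0.3, 0.4, 1.0]
opening: 1.0
```

Request:
apply_moves --plan "-0.72 0.1 -0.48 0 -0.17 0 1; -0.73 0.1 -0.46 0 -0.17 0 1; -0.74 0.1 -0.45 0 -0.17 0 1; -0.75 0.1 -0.43 0 -0.17 0 1; -0.76 0.1 -0.42 0 -0.17 0 1"

```text
time_s: 2.5
eef_pos: [0.4706, -0.0785, 0.1674]
eef_rot: [-0.526, 0.526, 0.473, -0.472]
wrist_force: [0.9, 1.1, 0.2]
opening: 1.0
```

```bash
python3 - <<'E'
from h import *
st()
s=go([.551,-.275,.12],np.pi/2,8,1)
im=ctrl.camera("top")
cv2.imwrite("pics/t1.png",np.hstack([crop(im[:,:,::-1],280,130,55,60,7),crop(im[:,:,::-1],205,170,50,60,7)]))
E
```

```text
t 2.5 p [ 0.4706 -0.0785  0.1674] x [ 0.107  0.994 -0.   ] y [ 0.001 -0.    -1.   ] op 1.0 F [0.9 1.1 0.2] q [-0.41  0.04  1.92  0.    1.18 -1.88]
-0.47 0.12 -0.25 0.00 -0.11 -0.00 1; -0.47 0.12 -0.25 0.00 -0.11 -0.00 1; -0.47 0.12 -0.24 0.00 -0.11 -0.00 1; -0.48 0.12 -0.23 0.00 -0.11 -0.00 1; -0.48 0.12 -0.23 0.00 -0.11 -0.00 1; -0.48 0.12 -0.22 0.00 -0.11 -0.00 1; -0.49 0.12 -0.21 0.00 -0.11 -0.00 1; -0.49 0.12 -0.21 0.00 -0.11 -0.00 1
```

View pics/t1.png

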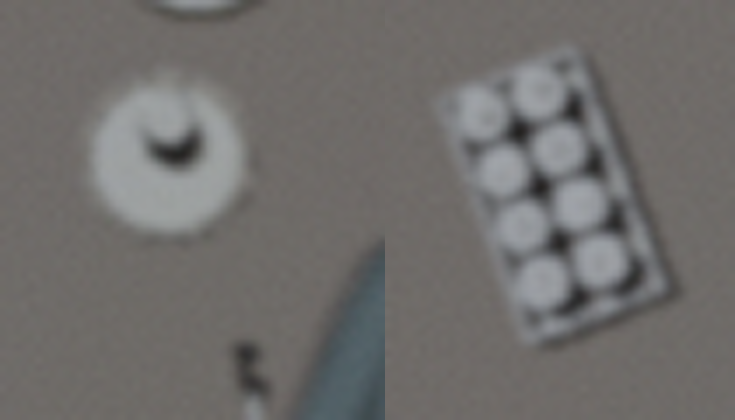

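The top view shows the dish's centre at (304,152) px, with the cell's top near (304,147). The tray is unobstructed. I'll carry on to the sheet.

Request:
apply_moves --plan "-0.47 0.12 -0.25 0 -0.11 0 1; -0.47 0.12 -0.25 0 -0.11 0 1; -0.47 0.12 -0.24 0 -0.11 0 1; -0.48 0.12 -0.23 0 -0.11 0 1; -0.48 0.12 -0.23 0 -0.11 0 1"

```text
time_s: 3.05
eef_pos: [0.5206, -0.2004, 0.1371]
eef_rot: [-0.51, 0.51, 0.49, -0.49]
wrist_force: [-0.3, 0.3, 0.2]
opening: 1.0
```

Request:
apply_moves --plan "-0.48 0.12 -0.22 0 -0.11 0 1; -0.49 0.12 -0.21 0 -0.11 0 1; -0.49 0.12 -0.21 0 -0.11 0 1; 0 0 0 0 0 0 1; 0 0 0 0 0 0 1"

```text
time_s: 3.55
eef_pos: [0.5499, -0.2733, 0.1189]
eef_rot: [0.501, -0.5, -0.499, 0.499]
wrist_force: [0.1, -0.0, -0.4]
opening: 1.001
```

```bash
python3 - <<'E'
from h import *
st()
s=go([.551,-.275,.026],np.pi/2,5,1)
im=ctrl.camera("scene")
cv2.imwrite("pics/s1.png",crop(im[:,:,::-1],170,180,110,100,6))
E
```

```text
t 3.55 p [ 0.5499 -0.2733  0.1189] x [0.003 1.    0.001] y [-0.001  0.001 -1.   ] op 1.001 F [ 0.1 -0.  -0.4] q [-0.65  0.4   1.6   0.    1.15 -2.22]
-0.01 0.37 -0.00 -0.00 -0.01 0.00 1; -0.01 0.37 -0.00 -0.00 -0.01 0.00 1; -0.01 0.37 -0.00 -0.00 -0.01 0.00 1; -0.01 0.37 -0.00 -0.00 -0.01 0.00 1; -0.01 0.37 -0.00 -0.00 -0.01 0.00 1
```

View pics/s1.png

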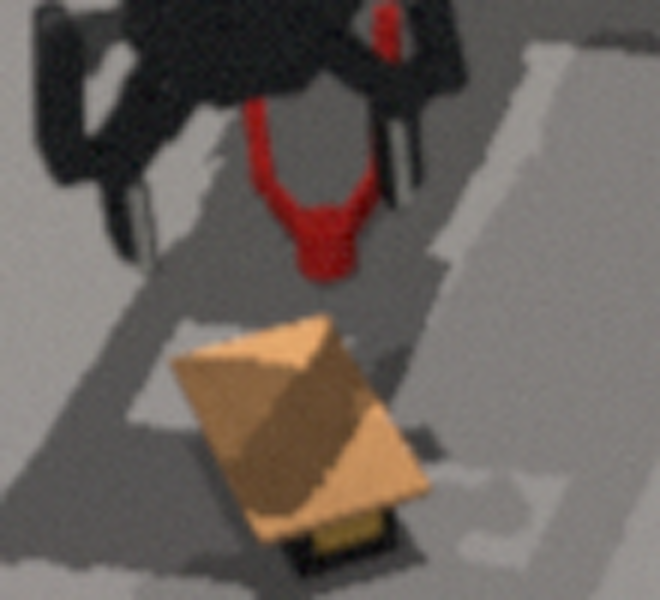

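```bash
python3 - <<'E'
from h import *
for z in(.106,.114,.121): print(z,(proj("scene",[[.55,-.316,z],[.55,-.231,z]])-[170,180])*6)
E
```

```text
0.106 [[162.46703241 293.31800776]
 [390.09911833 233.20121851]]
0.114 [[159.65798076 274.88107072]
 [388.34884233 215.15964191]]
0.121 [[157.17984007 258.61603552]
 [386.8051968  199.24798059]]
```

Request:
apply_moves --plan "-0.01 0.37 0 0 -0.01 0 1; -0.01 0.37 0 0 -0.01 0 1; -0.01 0.37 0 0 -0.01 0 1; -0.01 0.37 0 0 0 0 1; 0 0.37 0 0 0 0 1"

```text
time_s: 4.1
eef_pos: [0.5502, -0.2742, 0.0267]
eef_rot: [-0.499, 0.5, 0.501, -0.501]
wrist_force: [0.4, -0.7, -0.5]
opening: 1.002
```

Request:
apply_moves --plan "0 0 0 0 0 0 1; 0 0 0 0 0 0 0.5; 0 0 0 0 0 0 0.5; 0 0 0 0 0 0 0.5; 0 0 0 0 0 0 0.5"

```text
time_s: 4.6
eef_pos: [0.5513, -0.2759, 0.0287]
eef_rot: [-0.499, 0.501, 0.501, -0.5]
wrist_force: [-0.1, 1.6, 7.3]
opening: 0.727
```

```bash
python3 - <<'E'
from h import *
st()
im=ctrl.camera("scene")
cv2.imwrite("pics/s2.png",crop(im[:,:,::-1],170,180,110,100,6))
E
```

```text
t 4.6 p [ 0.5513 -0.2759  0.0287] x [-0.002  1.    -0.002] y [ 0.002 -0.002 -1.   ] op 0.727 F [-0.1  1.6  7.3] q [-0.66  0.53  1.62  0.    0.98 -2.23]
```

View pics/s2.png

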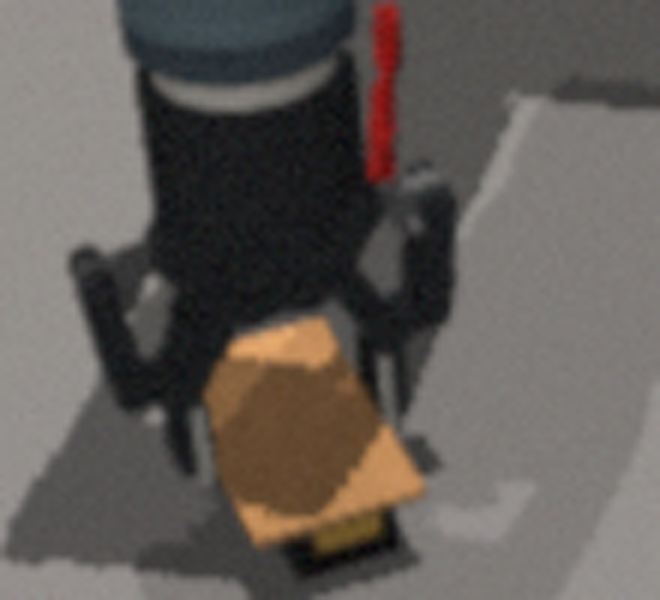

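Request:
apply_moves --plan "0 -0.2 0 0 0 0 0.5; 0 -0.3 0 0 0 0 0.5; 0 -0.4 0 0 0 0 0.5; 0 -0.6 0 0 0 0 0.5; 0 -0.6 0 0 0 0 0.5"

```text
time_s: 5.15
eef_pos: [0.55, -0.2754, 0.1337]
eef_rot: [0.5, -0.5, -0.5, 0.5]
wrist_force: [0.4, -0.3, 0.5]
opening: 0.725
```

```bash
python3 - <<'E'
from h import *
st()
im=ctrl.camera("scene")
cv2.imwrite("pics/s3.png",crop(im[:,:,::-1],170,160,110,100,6))
s=go([.5122,.305,.14],np.pi/2+.381,20,.5)
E
```

```text
t 5.15 p [ 0.55   -0.2754  0.1337] x [-0.001  1.    -0.   ] y [-0. -0. -1.] op 0.725 F [ 0.4 -0.3  0.5] q [-0.66  0.38  1.59 -0.    1.17 -2.23]
0.58 -0.00 0.04 0.00 -0.16 -0.00 0.5; 0.58 -0.00 0.03 0.00 -0.16 -0.00 0.5; 0.58 -0.00 0.02 0.00 -0.16 -0.00 0.5; 0.58 -0.00 0.01 0.00 -0.16 -0.00 0.5; 0.58 -0.00 -0.00 0.00 -0.16 -0.00 0.5; 0.58 -0.00 -0.02 0.00 -0.16 -0.00 0.5; 0.58 -0.00 -0.03 0.00 -0.16 -0.00 0.5; 0.58 -0.00 -0.04 0.00 -0.16 -0.00 0.5; 0.58 -0.00 -0.05 0.00 -0.16 -0.00 0.5; 0.58 -0.00 -0.06 0.00 -0.16 -0.00 0.5; 0.58 -0.00 -0.07 0.00 -0.16 -0.00 0.5; 0.58 -0.00 -0.08 0.00 -0.16 -0.00 0.5; 0.58 -0.00 -0.09 0.00 -0.16 -0.00 0.5; 0.57 -0.00 -0.10 0.00 -0.16 -0.00 0.5; 0.57 -0.00 -0.11 0.00 -0.16 -0.00 0.5; 0.57 -0.00 -0.13 0.00 -0.16 -0.00 0.5; 0.57 -0.00 -0.14 0.00 -0.16 -0.00 0.5; 0.56 -0.00 -0.15 0.00 -0.16 -0.00 0.5; 0.56 -0.00 -0.16 0.00 -0.16 -0.00 0.5; 0.56 -0.00 -0.17 0.00 -0.16 -0.00 0.5
```

View pics/s3.png

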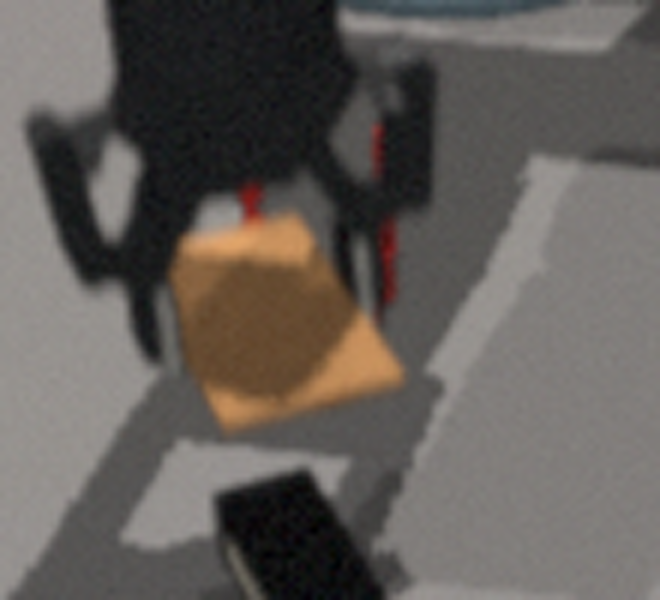

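```bash
python3 - <<'E'
from h import *
for z in(.135,.142,.149): print(z,((proj("scene",[[.611,-.3074,z],[.611,-.2434,z]])-[170,160])*6).round(0))
E
```

```text
0.135 [[227. 429.]
 [408. 380.]]
0.142 [[224. 412.]
 [407. 363.]]
0.149 [[222. 395.]
 [405. 347.]]
```

Request:
apply_moves --plan "0.3 0 0.02 0 -0.08 0 0.5; 0.58 0 0.04 0 -0.16 0 0.5; 0.58 0 0.03 0 -0.16 0 0.5; 0.58 0 0.02 0 -0.16 0 0.5; 0.58 0 0.01 0 -0.16 0 0.5"

```text
time_s: 5.7
eef_pos: [0.5384, -0.1425, 0.1312]
eef_rot: [0.478, -0.477, -0.522, 0.522]
wrist_force: [0.4, 0.5, -0.1]
opening: 0.725
```

Request:
apply_moves --plan "0.58 0 0 0 -0.16 0 0.5; 0.58 0 -0.02 0 -0.16 0 0.5; 0.58 0 -0.03 0 -0.16 0 0.5; 0.58 0 -0.04 0 -0.16 0 0.5; 0.58 0 -0.05 0 -0.16 0 0.5"

```text
time_s: 6.2
eef_pos: [0.5268, 0.0021, 0.1313]
eef_rot: [0.452, -0.451, -0.544, 0.544]
wrist_force: [0.2, -0.2, -0.8]
opening: 0.727
```

Request:
apply_moves --plan "0.58 0 -0.06 0 -0.16 0 0.5; 0.58 0 -0.07 0 -0.16 0 0.5; 0.58 0 -0.08 0 -0.16 0 0.5; 0.58 0 -0.09 0 -0.16 0 0.5; 0.57 0 -0.1 0 -0.16 0 0.5"

```text
time_s: 6.7
eef_pos: [0.5143, 0.1472, 0.1312]
eef_rot: [0.426, -0.424, -0.565, 0.565]
wrist_force: [-0.4, -0.0, 0.3]
opening: 0.726
```

```bash
python3 - <<'E'
from h import *
st()
s=go([.5122,.305,.12],np.pi/2+.381,8,.5)
E
```

```text
t 6.7 p [0.5143 0.1472 0.1312] x [-0.278  0.961  0.001] y [-0.002  0.    -1.   ] op 0.726 F [-0.4 -0.   0.3] q [ 0.06  0.22  1.8   0.    1.12 -1.8 ]
0.38 0.03 -0.10 -0.00 -0.10 0.00 0.5; 0.38 0.03 -0.11 -0.00 -0.10 0.00 0.5; 0.38 0.03 -0.11 -0.00 -0.10 0.00 0.5; 0.38 0.03 -0.12 -0.00 -0.10 0.00 0.5; 0.37 0.03 -0.12 -0.00 -0.10 0.00 0.5; 0.37 0.03 -0.13 -0.00 -0.10 0.00 0.5; 0.37 0.03 -0.13 -0.00 -0.10 0.00 0.5; 0.37 0.03 -0.14 -0.00 -0.10 0.00 0.5
```

Request:
apply_moves --plan "0.38 0.03 -0.1 0 -0.1 0 0.5; 0.38 0.03 -0.11 0 -0.1 0 0.5; 0.38 0.03 -0.11 0 -0.1 0 0.5; 0.38 0.03 -0.12 0 -0.1 0 0.5; 0.37 0.03 -0.12 0 -0.1 0 0.5"

```text
time_s: 7.2
eef_pos: [0.5127, 0.2452, 0.1236]
eef_rot: [0.408, -0.407, -0.577, 0.578]
wrist_force: [0.9, -0.0, -0.2]
opening: 0.728
```

Request:
apply_moves --plan "0.37 0.03 -0.13 0 -0.1 0 0.5; 0.37 0.03 -0.13 0 -0.1 0 0.5; 0.37 0.03 -0.14 0 -0.1 0 0.5; 0 0 0 0 0 0 0.5; 0 0 0 0 0 0 0.5"

```text
time_s: 7.7
eef_pos: [0.5127, 0.3032, 0.1192]
eef_rot: [0.398, -0.397, -0.584, 0.585]
wrist_force: [0.0, -0.7, -0.9]
opening: 0.728
```

```bash
python3 - <<'E'
from h import *
st()
s=go([.5122,.305,.058],np.pi/2+.381,5,.5)
im=ctrl.camera("top");im2=ctrl.camera("scene")
cv2.imwrite("pics/p1.png",np.hstack([crop(im[:,:,::-1],190,155,75,90,5),crop(im2[:,:,::-1],365,110,80,90,5)]))
E
```

```text
t 7.7 p [0.5127 0.3032 0.1192] x [-0.368  0.93  -0.   ] y [-0.002 -0.001 -1.   ] op 0.728 F [ 0.  -0.7 -0.9] q [ 0.34  0.36  1.65 -0.    1.13 -1.61]
0.01 0.24 -0.00 -0.00 -0.01 -0.00 0.5; 0.01 0.24 -0.00 -0.00 -0.01 -0.00 0.5; 0.01 0.24 -0.00 -0.00 -0.01 -0.00 0.5; 0.01 0.24 -0.00 -0.00 -0.01 -0.00 0.5; 0.01 0.24 -0.00 -0.00 -0.01 -0.00 0.5
```

View pics/p1.png

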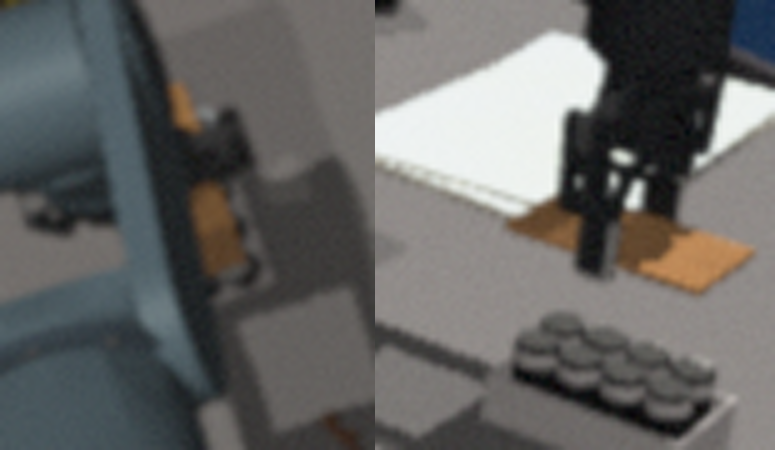

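```bash
python3 - <<'E'
from h import *
c,s=np.cos(.379),np.sin(.379)
for z in(.122,.127):
  P=[[.5127+c*a-s*b,.304+s*a+c*b,z] for a,b in((-.06,-.032),(.06,-.032),(.06,.032))]
  print(((proj("scene",P)-[365,110])*5+[375,0]).round(0))
E
```

```text
[[505. 228.]
 [699. 295.]
 [756. 254.]]
[[506. 220.]
 [701. 286.]
 [757. 246.]]
```

Request:
apply_moves --plan "0.01 0.3 0 0 -0.01 0 0.5; 0.01 0.3 0 0 -0.01 0 0.5; 0.01 0.25 0 0 -0.01 0 0.5; 0.01 0.2 0 0 0 0 0.5; 0 0.15 0 0 0 0 0.5"

```text
time_s: 8.3
eef_pos: [0.5125, 0.3046, 0.058]
eef_rot: [0.397, -0.396, -0.585, 0.586]
wrist_force: [0.2, -0.1, -0.5]
opening: 0.729
```

```bash
python3 - <<'E'
from h import *
st()
im2=ctrl.camera("scene")
cv2.imwrite("pics/p2.png",crop(im2[:,:,::-1],365,130,80,90,6))
E
```

```text
t 8.3 p [0.5125 0.3046 0.058 ] x [-0.37   0.929  0.   ] y [-0.002 -0.001 -1.   ] op 0.729 F [ 0.2 -0.1 -0.5] q [ 0.34  0.45  1.67 -0.    1.02 -1.61]
```

View pics/p2.png

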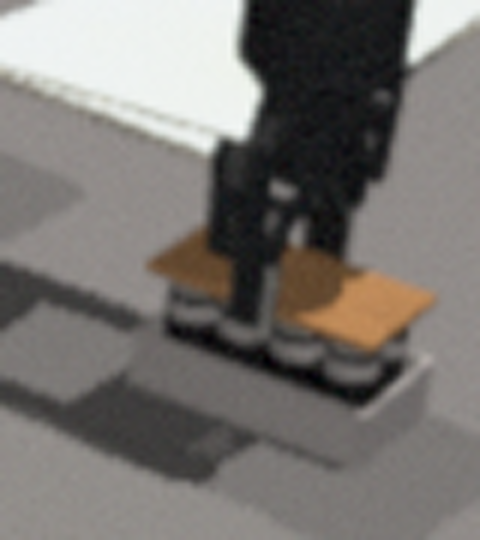

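Request:
apply_moves --plan "0 0.03 0 0 0 0 0.5; 0 0.03 0 0 0 0 0.5; 0 0.02 0 0 0 0 0.5; 0 0.02 0 0 0 0 0.5; 0 0 0 0 0 0 0.5"

```text
time_s: 8.85
eef_pos: [0.5133, 0.305, 0.055]
eef_rot: [-0.397, 0.397, 0.585, -0.585]
wrist_force: [-0.3, 0.1, 0.6]
opening: 0.729
```

Request:
apply_moves --plan "0 0.03 0 0 0 0 0.5; 0 0.02 0 0 0 0 0.5; 0 0.02 0 0 0 0 0.5; 0 0 0 0 0 0 0.5; 0 0 0 0 0 0 0.5"

```text
time_s: 9.35
eef_pos: [0.5132, 0.3049, 0.0512]
eef_rot: [0.397, -0.397, -0.585, 0.585]
wrist_force: [-0.3, 0.5, 0.2]
opening: 0.729
```

Request:
apply_moves --plan "0 0.02 0 0 0 0 0.5; 0 0.02 0 0 0 0 0.5; 0 0 0 0 0 0 0.5; 0 0 0 0 0 0 0.5; 0 0 0 0 0 0 0.5"

```text
time_s: 9.85
eef_pos: [0.5134, 0.305, 0.0497]
eef_rot: [-0.397, 0.397, 0.585, -0.585]
wrist_force: [-2.0, -0.9, 5.7]
opening: 0.723
```

Request:
apply_moves --plan "0 0 0 0 0 0 1; 0 0 0 0 0 0 1; 0 0 0 0 0 0 1; 0 0 0 0 0 0 1; 0 0 0 0 0 0 1"

```text
time_s: 10.35
eef_pos: [0.5132, 0.3049, 0.0491]
eef_rot: [0.397, -0.397, -0.585, 0.585]
wrist_force: [0.1, 0.0, -0.1]
opening: 1.0
```

Request:
apply_moves --plan "0 -0.1 0 0 0 0 1; 0 -0.2 0 0 0 0 1; 0 -0.5 0 0 0 0 1; 0 -0.7 0 0 0 0 1; 0 -0.7 0 0 0 0 1"

```text
time_s: 10.85
eef_pos: [0.513, 0.3048, 0.161]
eef_rot: [0.397, -0.397, -0.585, 0.585]
wrist_force: [0.4, 0.3, 0.6]
opening: 0.999
```

```bash
python3 - <<'E'
from h import *
st()
s=go([.4846,-.023,.16],np.pi/2+.116,10,1)
E
```

```text
t 10.85 p [0.513  0.3048 0.161 ] x [-0.37   0.929  0.   ] y [-0. -0. -1.] op 0.999 F [0.4 0.3 0.6] q [ 0.34  0.31  1.62  0.    1.21 -1.61]
-0.59 0.00 0.30 -0.00 0.22 0.00 1; -0.60 0.00 0.28 -0.00 0.22 0.00 1; -0.60 0.00 0.26 -0.00 0.22 0.00 1; -0.61 0.00 0.25 -0.00 0.22 0.00 1; -0.62 0.00 0.23 -0.00 0.22 0.00 1; -0.62 0.00 0.22 -0.00 0.22 0.00 1; -0.63 0.00 0.20 -0.00 0.22 0.00 1; -0.63 0.00 0.18 -0.00 0.22 0.00 1; -0.64 0.00 0.17 -0.00 0.22 0.00 1; -0.64 0.00 0.15 -0.00 0.22 0.00 1
```

Request:
apply_moves --plan "-0.59 0 0.3 0 0.22 0 1; -0.6 0 0.28 0 0.22 0 1; -0.6 0 0.26 0 0.22 0 1; -0.61 0 0.25 0 0.22 0 1; -0.62 0 0.23 0 0.22 0 1"

```text
time_s: 11.35
eef_pos: [0.4992, 0.1395, 0.1605]
eef_rot: [-0.434, 0.435, 0.558, -0.557]
wrist_force: [-0.0, 0.0, 1.0]
opening: 0.997
```

```bash
python3 - <<'E'
from h import *
st()
im=ctrl.camera("top");im2=ctrl.camera("scene")
cv2.imwrite("pics/p3t.png",im[:,:,::-1]);cv2.imwrite("pics/p3s.png",im2[:,:,::-1])
cv2.imwrite("pics/p3.png",np.hstack([crop(im[:,:,::-1],195,160,60,75,6),crop(im2[:,:,::-1],375,155,70,75,6)]))
E
```

```text
t 11.35 p [0.4992 0.1395 0.1605] x [-0.244  0.97  -0.   ] y [ 0.002  0.    -1.   ] op 0.997 F [-0.  0.  1.] q [ 0.04  0.15  1.82  0.    1.17 -1.77]
```

View pics/p3.png

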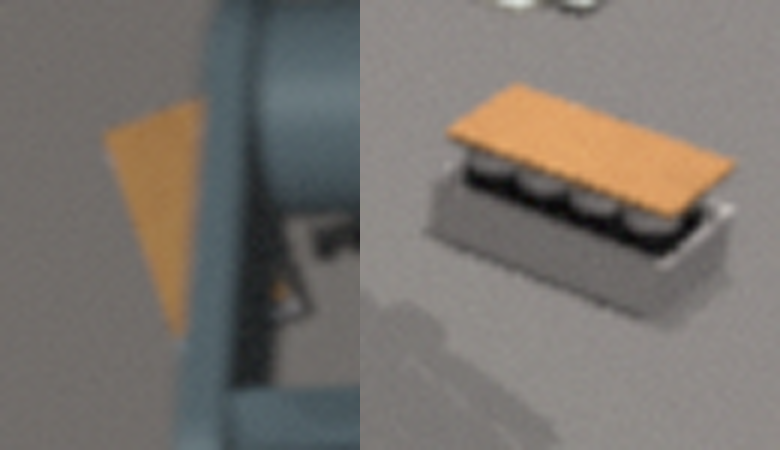

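```bash
python3 - <<'E'
from h import *
n="scene";im=cv2.imread("pics/p3s.png").astype(float);x0,y0,w,h=380,160,65,40
s=im[y0:y0+h,x0:x0+w];m=s[:,:,2]-s[:,:,0]
up=cv2.resize(m.astype(np.float32),None,fx=10,fy=10)
k=(up>np.percentile(m,97)*.5).astype(np.uint8)
c=max(cv2.findContours(k,0,cv2.CHAIN_APPROX_NONE)[0],key=cv2.contourArea)[:,0]
P=back(n,(c+.5)/10-.5+[x0,y0],.058)[:,:2]
print(cv2.minAreaRect((P*1000).astype(np.float32)))
E
```

```text
((515.2230834960938, 302.2715148925781), (122.7386474609375, 69.48929595947266), 21.895986557006836)
```

Request:
apply_moves --plan "-0.62 0 0.22 0 0.22 0 1; -0.63 0 0.2 0 0.22 0 1; -0.63 0 0.18 0 0.22 0 1; -0.64 0 0.17 0 0.22 0 1; -0.64 0 0.15 0 0.22 0 1"

```text
time_s: 11.95
eef_pos: [0.4849, -0.024, 0.1602]
eef_rot: [-0.47, 0.471, 0.528, -0.528]
wrist_force: [-0.4, 0.3, -0.0]
opening: 0.999
```

```bash
python3 - <<'E'
from h import *
st()
s=go([.4846,-.023,.014],np.pi/2+.116,8,1)
im2=ctrl.camera("scene")
cv2.imwrite("pics/g1.png",crop(im2[:,:,::-1],255,150,100,100,6))
E
```

```text
t 11.95 p [ 0.4849 -0.024   0.1602] x [-0.115  0.993 -0.   ] y [ 0.002 -0.    -1.   ] op 0.999 F [-0.4  0.3 -0. ] q [-0.29  0.07  1.91  0.    1.16 -1.98]
0.00 0.37 0.00 0.00 -0.00 -0.00 1; 0.00 0.37 0.00 0.00 -0.00 -0.00 1; 0.00 0.37 0.00 0.00 -0.00 -0.00 1; 0.00 0.37 0.00 0.00 -0.00 -0.00 1; 0.00 0.37 0.00 0.00 -0.00 -0.00 1; 0.00 0.37 0.00 0.00 -0.00 -0.00 1; 0.00 0.37 0.00 0.00 -0.00 -0.00 1; 0.00 0.37 0.00 0.00 -0.00 -0.00 1
```

View pics/g1.png

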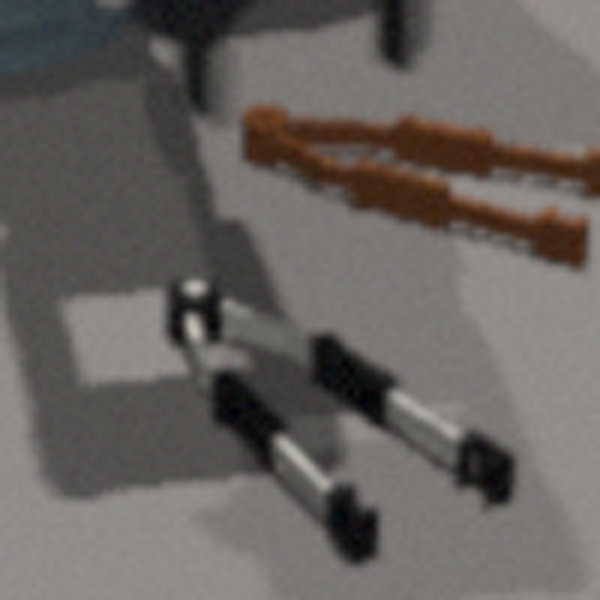

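Request:
apply_moves --plan "0 0.5 0 0 0 0 1; 0 0.6 0 0 0 0 1; 0.01 0.6 0 0 0 0 1; 0.01 0.4 0 0 0 0 1; 0 0.2 0 0 0 0 1"

```text
time_s: 12.5
eef_pos: [0.4838, -0.0215, 0.043]
eef_rot: [0.471, -0.469, -0.528, 0.528]
wrist_force: [-0.2, 0.3, 0.1]
opening: 0.996
```

```bash
python3 - <<'E'
from h import *
st()
im2=ctrl.camera("scene")
cv2.imwrite("pics/g2.png",crop(im2[:,:,::-1],265,170,90,90,6))
st()
E
```

```text
t 12.5 p [ 0.4838 -0.0215  0.043 ] x [-0.116  0.993  0.001] y [-0.002  0.001 -1.   ] op 0.996 F [-0.2  0.3  0.1] q [-0.29  0.27  1.96  0.    0.91 -1.98]
t 12.55 p [ 0.4834 -0.0215  0.0424] x [-0.116  0.993  0.001] y [-0.003  0.001 -1.   ] op 0.997 F [-1.1  0.4 -1.1] q [-0.29  0.27  1.96  0.    0.91 -1.98]
```

View pics/g2.png

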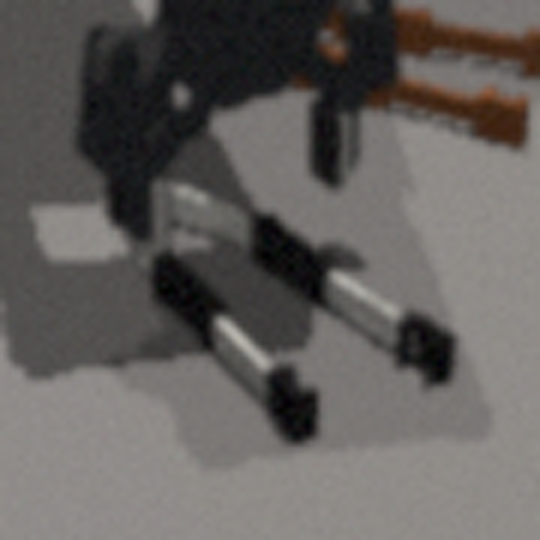

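Request:
apply_moves --plan "-0.02 0.2 -0.01 0 0 0 1; -0.01 0.2 -0.01 0 0 0 1; 0 0.17 0 0 0 0 1; 0 0 0 0 0 0 1; 0 0 0 0 0 0 1"

```text
time_s: 13.05
eef_pos: [0.4856, -0.0238, 0.0158]
eef_rot: [0.47, -0.47, -0.528, 0.528]
wrist_force: [-0.1, -0.0, -0.2]
opening: 0.996
```

```bash
python3 - <<'E'
from h import *
st()
im2=ctrl.camera("scene")
cv2.imwrite("pics/g3.png",crop(im2[:,:,::-1],265,170,90,90,6))
st()
E
```

```text
t 13.05 p [ 0.4856 -0.0238  0.0158] x [-0.115  0.993  0.   ] y [-0.  0. -1.] op 0.996 F [-0.1 -0.  -0.2] q [-0.29  0.33  1.96  0.    0.85 -1.98]
t 13.1 p [ 0.4858 -0.0239  0.016 ] x [-0.115  0.993 -0.   ] y [ 0. -0. -1.] op 1.001 F [0.2 0.7 0.3] q [-0.29  0.33  1.96  0.    0.85 -1.98]
```

View pics/g3.png

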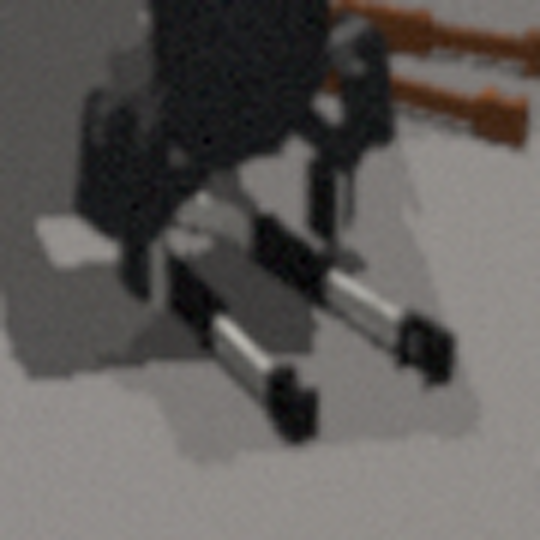

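Request:
apply_moves --plan "0 0.04 0 0 0 0 0.8; 0 0 0 0 0 0 0.72; 0 0 0 0 0 0 0.68; 0 0 0 0 0 0 0.66; 0 0 0 0 0 0 0.66"

```text
time_s: 13.6
eef_pos: [0.4867, -0.0241, 0.0151]
eef_rot: [-0.47, 0.471, 0.528, -0.528]
wrist_force: [-1.3, 0.1, 8.7]
opening: 0.659
```

```bash
python3 - <<'E'
from h import *
im2=ctrl.camera("scene")
cv2.imwrite("pics/g4.png",crop(im2[:,:,::-1],265,170,90,90,6))
st()
E
```

```text
t 13.65 p [ 0.4867 -0.0241  0.015 ] x [-0.115  0.993 -0.001] y [ 0.002 -0.001 -1.   ] op 0.66 F [-1.7  0.9  8.8] q [-0.29  0.33  1.96  0.    0.85 -1.98]
```

View pics/g4.png

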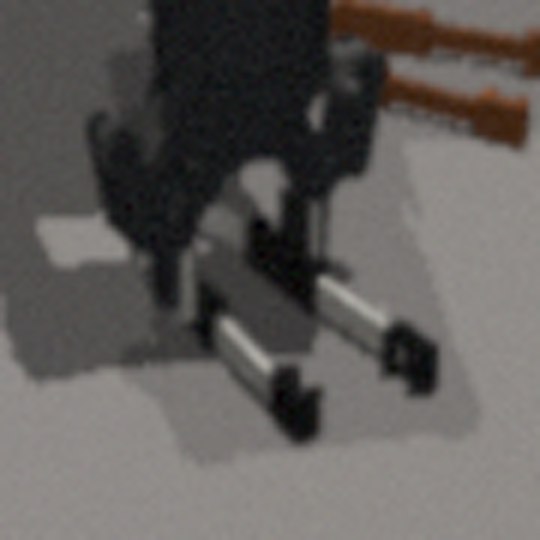

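Request:
apply_moves --plan "0 -0.05 0 0 0 0 0.66; 0 -0.1 0 0 0 0 0.66; 0 -0.15 0 0 0 0 0.66; 0 -0.15 0 0 0 0 0.66; 0 -0.1 0 0 0 0 0.66"

```text
time_s: 14.15
eef_pos: [0.486, -0.0239, 0.0422]
eef_rot: [-0.47, 0.471, 0.528, -0.528]
wrist_force: [1.7, 0.1, -0.8]
opening: 0.66
```

```bash
python3 - <<'E'
from h import *
st()
im2=ctrl.camera("scene")
cv2.imwrite("pics/g5.png",crop(im2[:,:,::-1],265,150,90,90,6))
st()
E
```

```text
t 14.15 p [ 0.486  -0.0239  0.0422] x [-0.115  0.993 -0.   ] y [ 0.001 -0.    -1.   ] op 0.66 F [ 1.7  0.1 -0.8] q [-0.29  0.28  1.96 -0.    0.9  -1.98]
t 14.2 p [ 0.4865 -0.024   0.0428] x [-0.115  0.993 -0.001] y [ 0.002 -0.001 -1.   ] op 0.659 F [ 0.7  0.5 -0.8] q [-0.29  0.28  1.96 -0.    0.91 -1.98]
```

View pics/g5.png

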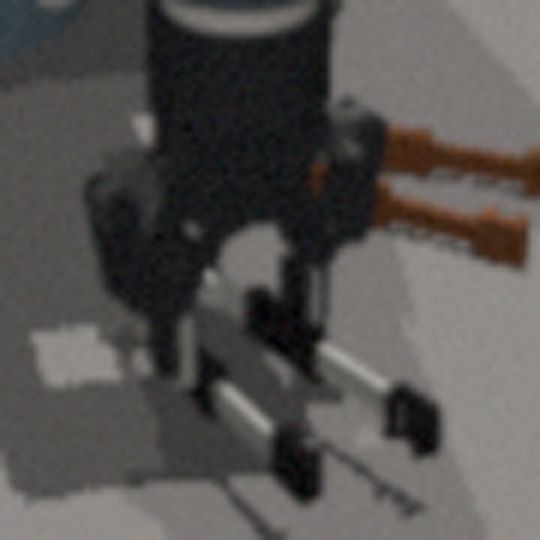

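```bash
python3 - <<'E'
from h import *
im=ctrl.camera("top")[:,:,::-1].astype(np.float32)
A=[im,cv2.imread("pics/top0.png").astype(np.float32),cv2.imread("pics/p3t.png").astype(np.float32)]
a=np.mean(A,0);x,y,w,h=290,132,28,36;S=14
I=crop(a,x,y,w,h,S);I=np.clip((I-20)*1.3,0,255).astype(np.uint8);J=I.copy()
for cx,cy,col in((.677,.060,(0,0,255)),):
  for z in(.003,.053):
    t=np.linspace(0,6.283,80);u=proj("top",np.c_[cx+.013*np.cos(t),cy+.013*np.sin(t),np.full(80,z)])
    cv2.polylines(J,[((u-[x,y]+.5)*S-.5).astype(np.int32)],True,col)
b=cv2.imread("pics/g5.png")
n="scene";im=cv2.imread("pics/scene0.png").astype(np.float32)
cv2.imwrite("pics/k1.png",np.hstack([I,J]))
x,y,w,h=350,222,48,40;K=np.clip(crop(im,x,y,w,h,S),0,255).astype(np.uint8)
for z in(.003,.053):
    u=proj(n,np.c_[cx+.013*np.cos(t),cy+.013*np.sin(t),np.full(80,z)]);cv2.polylines(K,[((u-[x,y]+.5)*S-.5).astype(np.int32)],True,col)
cv2.imwrite("pics/k2.png",K)
E
```

```text
(no output)
```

View pics/k1.png

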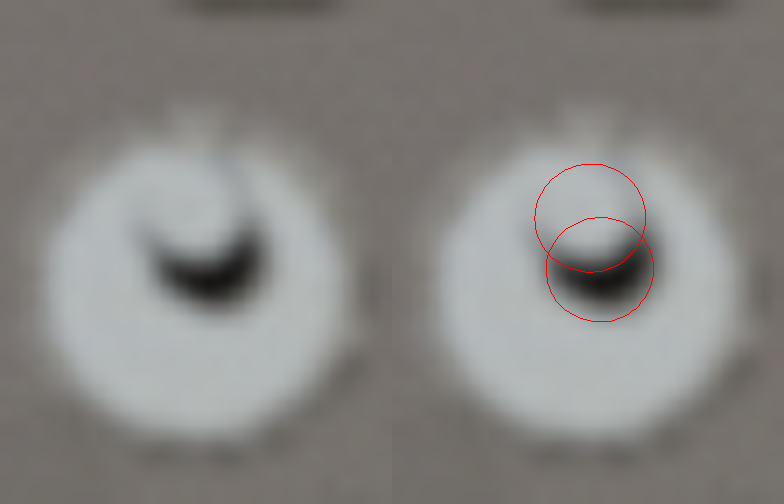

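View pics/k2.png

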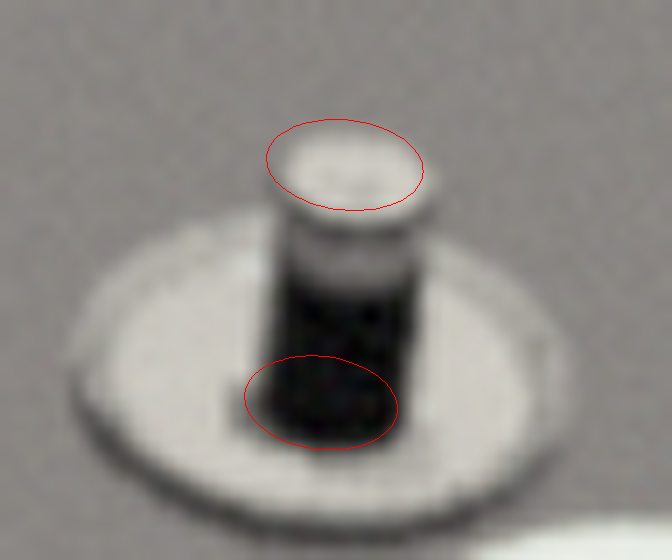

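```bash
python3 - <<'E'
from h import *
st()
s=go([.530,.043,.045],np.pi/2+.116,8,.66)
E
```

```text
t 14.25 p [ 0.4864 -0.024   0.0423] x [-0.115  0.993 -0.001] y [ 0.002 -0.001 -1.   ] op 0.66 F [-1.1  0.1 -1.7] q [-0.29  0.28  1.96  0.    0.9  -1.98]
0.15 -0.01 -0.13 0.00 -0.00 -0.00 0.66; 0.15 -0.01 -0.13 0.00 -0.00 -0.00 0.66; 0.15 -0.01 -0.13 0.00 -0.00 -0.00 0.66; 0.15 -0.01 -0.13 0.00 -0.00 -0.00 0.66; 0.15 -0.01 -0.13 0.00 -0.00 -0.00 0.66; 0.15 -0.01 -0.13 0.00 -0.00 -0.00 0.66; 0.15 -0.01 -0.13 0.00 -0.00 -0.00 0.66; 0.15 -0.01 -0.13 0.00 -0.00 -0.00 0.66
```

Request:
apply_moves --plan "0.1 -0.01 -0.08 0 0 0 0.66; 0.15 -0.01 -0.13 0 0 0 0.66; 0.15 -0.01 -0.13 0 0 0 0.66; 0.15 -0.01 -0.13 0 0 0 0.66; 0.15 -0.01 -0.13 0 0 0 0.66"

```text
time_s: 14.75
eef_pos: [0.5119, 0.0154, 0.0436]
eef_rot: [0.47, -0.47, -0.528, 0.528]
wrist_force: [0.6, -0.2, -0.4]
opening: 0.664
```

Request:
apply_moves --plan "0.15 -0.01 -0.13 0 0 0 0.66; 0.15 -0.01 -0.13 0 0 0 0.66; 0.15 -0.01 -0.13 0 0 0 0.66; 0.05 0 -0.05 0 0 0 0.66; 0 0 0 0 0 0 0.66"

```text
time_s: 15.25
eef_pos: [0.5307, 0.0422, 0.0453]
eef_rot: [-0.47, 0.47, 0.528, -0.528]
wrist_force: [0.5, 0.4, -2.0]
opening: 0.663
```

```bash
python3 - <<'E'
from h import *
st()
im=ctrl.camera("scene");it=ctrl.camera("top")
cv2.imwrite("pics/j1s.png",im[:,:,::-1]);cv2.imwrite("pics/j1t.png",it[:,:,::-1])
cv2.imwrite("pics/j1.png",np.hstack([crop(im[:,:,::-1],300,175,105,95,5),crop(it[:,:,::-1],285,130,50,95,5)]))
st()
E
```

```text
t 15.25 p [0.5307 0.0422 0.0453] x [-0.116  0.993 -0.   ] y [ 0. -0. -1.] op 0.663 F [ 0.5  0.4 -2. ] q [-0.14  0.36  1.84 -0.    0.94 -1.83]
t 15.35 p [0.5301 0.0417 0.0451] x [-0.115  0.993 -0.   ] y [-0. -0. -1.] op 0.663 F [ 0.1 -0.2 -1. ] q [-0.14  0.36  1.84 -0.    0.94 -1.83]
```

View pics/j1.png

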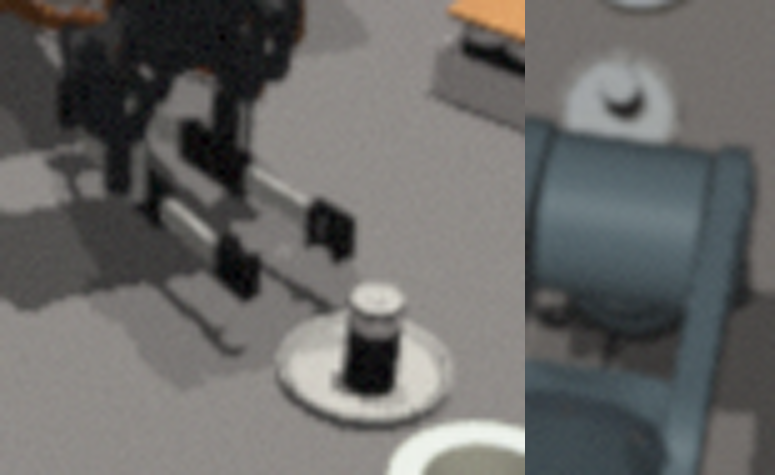

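```bash
cat > ov.py <<'E'
from h import *
def ov(imf,out,tcp,yaw,zu,half,dx=-.002,x=310,y=190,w=80,h=75,S=10,cell=(.680,.0605)):
    im=cv2.imread(imf);I=crop(im,x,y,w,h,S);c,s=np.cos(yaw),np.sin(yaw)
    def L(P,col):
        P=np.array([[tcp[0]+c*(a+dx)-s*b,tcp[1]+s*(a+dx)+c*b,z] for a,b,z in P]);u=((proj("scene",P)-[x,y]+.5)*S-.5).astype(np.int32);cv2.polylines(I,[u],True,col)
    for sg in(1,-1):
        b=sg*half;L([(.075,b,zu),(.101,b,zu),(.101,b,zu+.024),(.075,b,zu+.024)],(0,0,255))
    t=np.linspace(0,6.283,60)
    for z in(.003,.053):
        u=((proj("scene",np.c_[cell[0]+.013*np.cos(t),cell[1]+.013*np.sin(t),0*t+z])-[x,y]+.5)*S-.5).astype(np.int32);cv2.polylines(I,[u],True,(0,255,0))
    cv2.imwrite(out,I)
E
python3 -c "
from ov import *
ov('pics/j1s.png','pics/j2.png',(.5303,.042),.116,.030,.0215)"
```

```text
(no output)
```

View pics/j2.png

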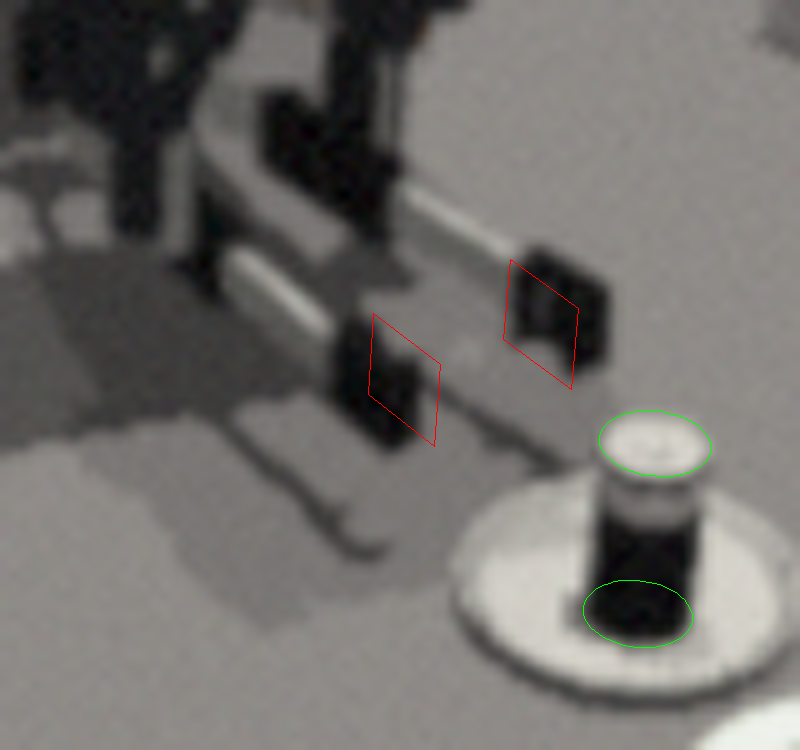

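```bash
python3 - <<'E'
from h import *
st()
s=go([.565,.047,.034],np.pi/2+.116,4,.66)
E
```

```text
t 15.35 p [0.5301 0.0417 0.0451] x [-0.115  0.993 -0.   ] y [-0. -0. -1.] op 0.663 F [ 0.1 -0.2 -1. ] q [-0.14  0.36  1.84 -0.    0.94 -1.83]
0.01 0.06 -0.18 -0.00 -0.00 -0.00 0.66; 0.01 0.06 -0.18 -0.00 -0.00 -0.00 0.66; 0.01 0.06 -0.18 -0.00 -0.00 -0.00 0.66; 0.01 0.06 -0.18 -0.00 -0.00 -0.00 0.66
```

Request:
apply_moves --plan "0.01 0.06 -0.14 0 0 0 0.66; 0.01 0.06 -0.2 0 0 0 0.66; 0.01 0.06 -0.2 0 0 0 0.66; 0.01 0.06 -0.16 0 0 0 0.66; 0 0 0 0 0 0 0.66"

```text
time_s: 15.85
eef_pos: [0.566, 0.0478, 0.0328]
eef_rot: [-0.47, 0.47, 0.528, -0.528]
wrist_force: [-0.1, -0.3, -1.5]
opening: 0.662
```

```bash
python3 - <<'E'
from ov import *
im=ctrl.camera("scene");cv2.imwrite("pics/j3s.png",im[:,:,::-1]);st()
o,p,R=tool();ov('pics/j3s.png','pics/j3.png',p,.116,p[2]-.015,.0215,dx=-.004)
E
```

```text
t 15.9 p [0.5652 0.0478 0.0328] x [-0.115  0.993  0.   ] y [-0.001  0.    -1.   ] op 0.66 F [-0.5 -0.6 -0.7] q [-0.12  0.44  1.75 -0.    0.95 -1.81]
```

View pics/j3.png

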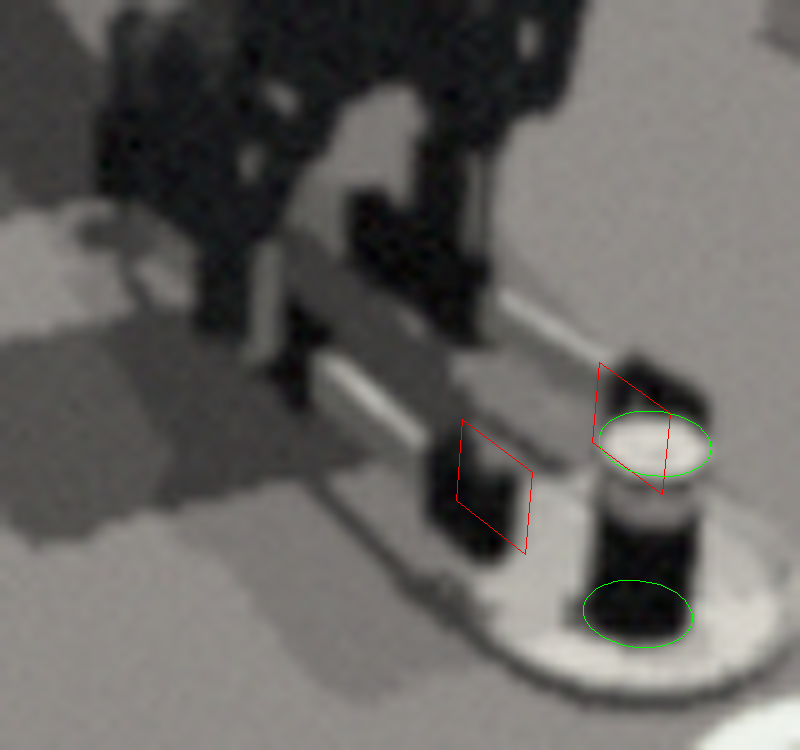

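Request:
apply_moves --plan "0 0 -0.1 0 0 0 0.66; -0.01 -0.01 -0.15 0 0 0 0.66; 0 0 -0.15 0 0 0 0.66; 0 0 -0.15 0 0 0 0.66; 0 0 -0.07 0 0 0 0.66"

```text
time_s: 16.4
eef_pos: [0.5969, 0.0509, 0.0341]
eef_rot: [-0.47, 0.471, 0.528, -0.528]
wrist_force: [-1.3, -0.3, -1.3]
opening: 0.662
```

```bash
python3 - <<'E'
from ov import *
st();im=ctrl.camera("scene");cv2.imwrite("pics/j4s.png",im[:,:,::-1]);st()
o,p,R=tool();ov('pics/j4s.png','pics/j4.png',p,.116,p[2]-.015,.0215,dx=-.004)
E
```

```text
t 16.4 p [0.5969 0.0509 0.0341] x [-0.115  0.993 -0.   ] y [ 0.001 -0.    -1.   ] op 0.662 F [-1.3 -0.3 -1.3] q [-0.11  0.49  1.67 -0.    0.98 -1.8 ]
t 16.45 p [0.597  0.0509 0.034 ] x [-0.115  0.993 -0.   ] y [ 0.001 -0.    -1.   ] op 0.661 F [-0.7  0.  -1.1] q [-0.11  0.49  1.67  0.    0.98 -1.8 ]
```

View pics/j4.png

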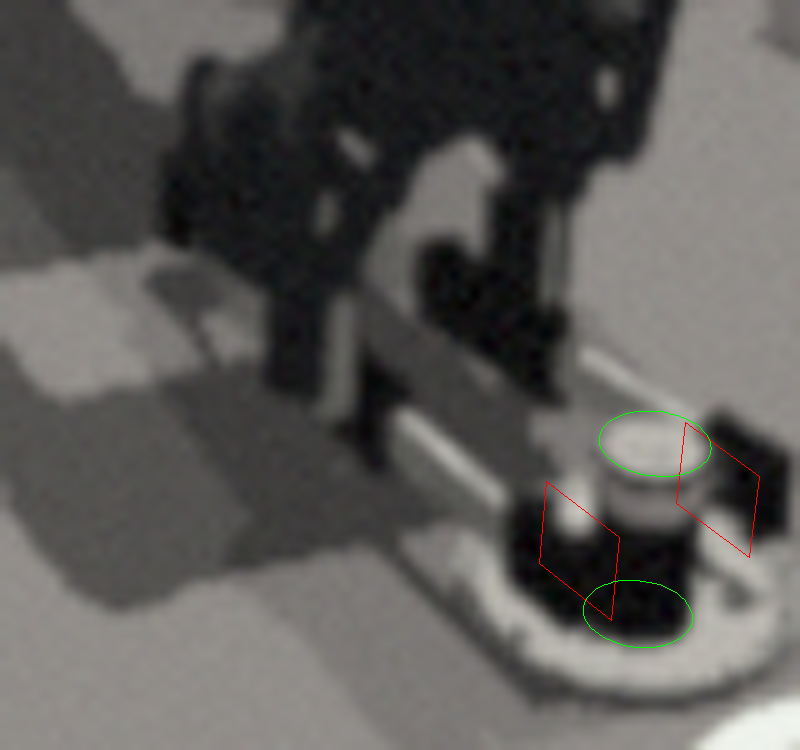

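Request:
apply_moves --plan "0 0 0 0 0 0 0.62; 0 0 0 0 0 0 0.58; 0 0 0 0 0 0 0.55; 0 0 0 0 0 0 0.52; 0 0 0 0 0 0 0.5"

```text
time_s: 16.95
eef_pos: [0.5955, 0.0509, 0.0338]
eef_rot: [0.47, -0.47, -0.528, 0.528]
wrist_force: [-1.4, 0.7, 0.5]
opening: 0.506
```

```bash
python3 - <<'E'
from ov import *
st();im=ctrl.camera("scene");cv2.imwrite("pics/j5s.png",im[:,:,::-1]);st()
o,p,R=tool();ov('pics/j5s.png','pics/j5.png',p,.116,p[2]-.015,.013,dx=-.004)
E
```

```text
t 16.95 p [0.5955 0.0509 0.0338] x [-0.115  0.993  0.   ] y [-0. -0. -1.] op 0.506 F [-1.4  0.7  0.5] q [-0.11  0.49  1.67 -0.    0.98 -1.8 ]
t 17.0 p [0.5955 0.0509 0.0338] x [-0.115  0.993  0.   ] y [-0.  0. -1.] op 0.506 F [-0.9  0.4 -0.8] q [-0.11  0.49  1.67 -0.    0.98 -1.8 ]
```

View pics/j5.png

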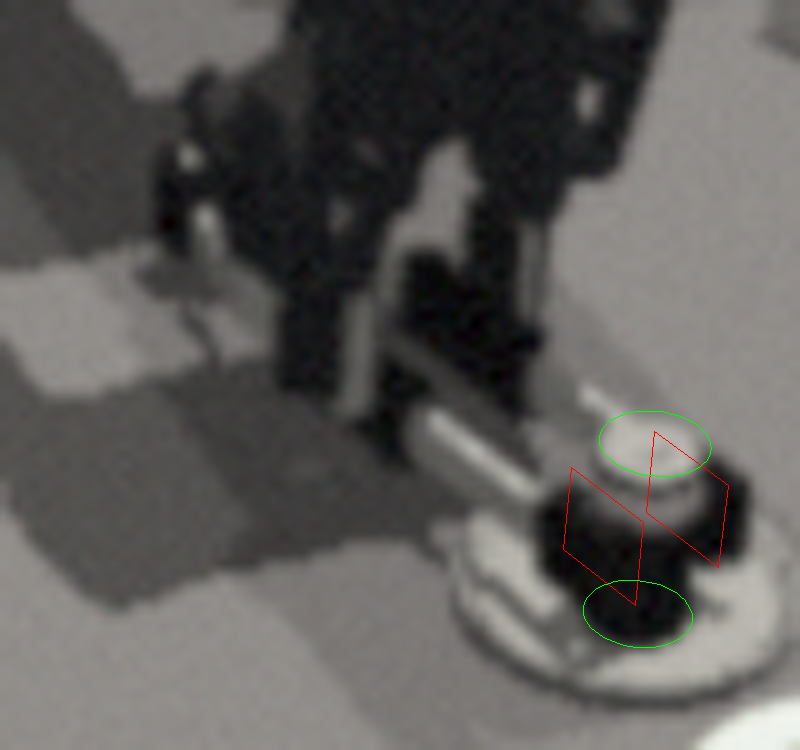

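Request:
apply_moves --plan "0 0 0 0 0 0 0.48; 0 0 0 0 0 0 0.46; 0 0 0 0 0 0 0.44; 0 0 0 0 0 0 0.42; 0 0 0 0 0 0 0.42"

```text
time_s: 17.5
eef_pos: [0.5958, 0.0508, 0.0338]
eef_rot: [0.47, -0.47, -0.528, 0.528]
wrist_force: [-1.6, -0.4, 0.9]
opening: 0.498
```

```bash
python3 - <<'E'
from ov import *
st();im=ctrl.camera("scene");cv2.imwrite("pics/j6s.png",im[:,:,::-1]);st()
o,p,R=tool();ov('pics/j6s.png','pics/j6.png',p,.116,p[2]-.015,.01,dx=-.004)
E
```

```text
t 17.5 p [0.5958 0.0508 0.0338] x [-0.115  0.993 -0.   ] y [ 0. -0. -1.] op 0.498 F [-1.6 -0.4  0.9] q [-0.11  0.49  1.67 -0.    0.98 -1.8 ]
t 17.55 p [0.5957 0.0508 0.0338] x [-0.115  0.993 -0.   ] y [-0. -0. -1.] op 0.498 F [-1.9  0.2 -0.2] q [-0.11  0.49  1.67 -0.    0.98 -1.8 ]
```

View pics/j6.png

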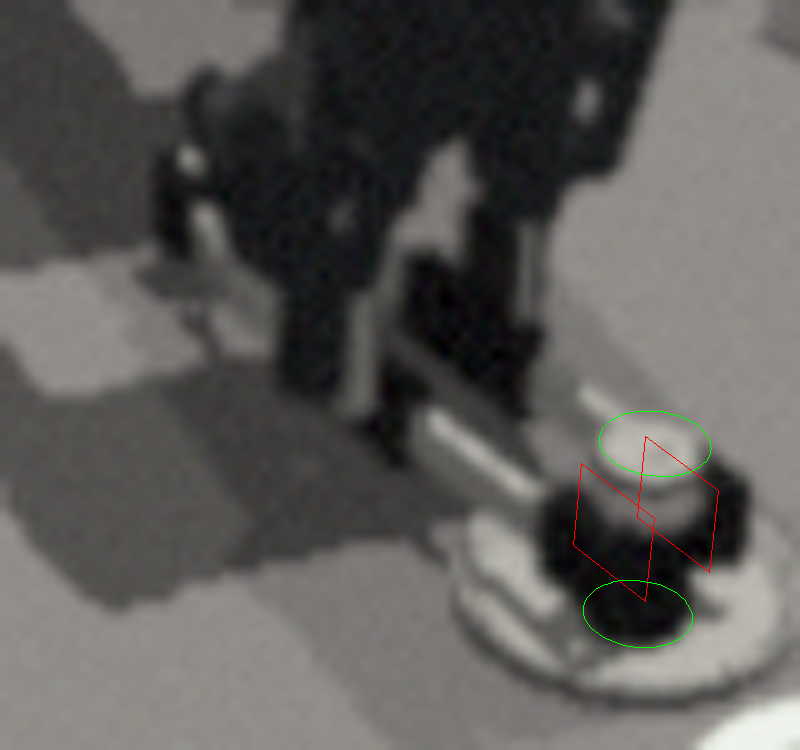

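Request:
apply_moves --plan "0 0 0 0 0 0 0.38; 0 -0.04 0 0 0 0 0.38; 0 -0.1 0 0 0 0 0.38; 0 -0.15 0 0 0 0 0.38; 0 -0.1 0 0 0 0 0.38"

```text
time_s: 18.05
eef_pos: [0.5962, 0.0508, 0.0542]
eef_rot: [-0.47, 0.471, 0.528, -0.528]
wrist_force: [-0.5, 0.2, -1.6]
opening: 0.495
```

```bash
python3 - <<'E'
from ov import *
st();im=ctrl.camera("scene");cv2.imwrite("pics/j7s.png",im[:,:,::-1]);st()
cv2.imwrite("pics/j7.png",crop(im[:,:,::-1],310,180,90,75,8))
E
```

```text
t 18.05 p [0.5962 0.0508 0.0542] x [-0.115  0.993 -0.   ] y [ 0.001 -0.    -1.   ] op 0.495 F [-0.5  0.2 -1.6] q [-0.11  0.46  1.67  0.    1.01 -1.8 ]
t 18.1 p [0.5968 0.0508 0.0551] x [-0.115  0.993 -0.001] y [ 0.002 -0.    -1.   ] op 0.495 F [ 1.6  0.4 -1.5] q [-0.11  0.46  1.67 -0.    1.01 -1.8 ]
```

View pics/j7.png

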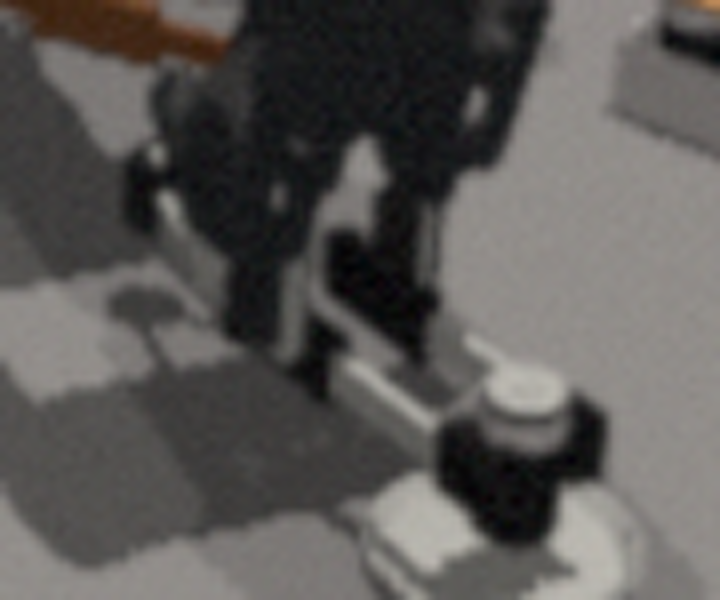

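Request:
apply_moves --plan "0 -0.2 0 0 0 0 0.38; 0 -0.3 0 0 0 0 0.38; 0 -0.4 0 0 0 0 0.38; 0 -0.4 0 0 0 0 0.38; 0 -0.3 0 0 0 0 0.38"

```text
time_s: 18.6
eef_pos: [0.5966, 0.0508, 0.1359]
eef_rot: [-0.47, 0.471, 0.529, -0.528]
wrist_force: [0.3, 0.7, -1.2]
opening: 0.494
```

```bash
python3 - <<'E'
from h import *
st()
s=go([.4283,.2948,.135],np.pi/2+.116,15,.38)
E
```

```text
t 18.6 p [0.5966 0.0508 0.1359] x [-0.115  0.993 -0.001] y [ 0.002 -0.    -1.   ] op 0.494 F [ 0.3  0.7 -1.2] q [-0.11  0.34  1.63 -0.    1.16 -1.8 ]
0.35 0.00 0.19 0.00 -0.00 -0.00 0.38; 0.35 0.00 0.19 0.00 -0.00 -0.00 0.38; 0.35 0.00 0.19 0.00 -0.00 -0.00 0.38; 0.35 0.00 0.19 0.00 -0.00 -0.00 0.38; 0.35 0.00 0.19 0.00 -0.00 -0.00 0.38; 0.35 0.00 0.19 0.00 -0.00 -0.00 0.38; 0.35 0.00 0.19 0.00 -0.00 -0.00 0.38; 0.35 0.00 0.19 0.00 -0.00 -0.00 0.38; 0.35 0.00 0.19 0.00 -0.00 -0.00 0.38; 0.35 0.00 0.19 0.00 -0.00 -0.00 0.38; 0.35 0.00 0.19 0.00 -0.00 -0.00 0.38; 0.35 0.00 0.19 0.00 -0.00 -0.00 0.38; 0.35 0.00 0.19 0.00 -0.00 -0.00 0.38; 0.35 0.00 0.19 0.00 -0.00 -0.00 0.38; 0.35 0.00 0.19 0.00 -0.00 -0.00 0.38
```

Request:
apply_moves --plan "0.1 0 0.05 0 0 0 0.38; 0.2 0 0.11 0 0 0 0.38; 0.3 0 0.16 0 0 0 0.38; 0.35 0 0.19 0 0 0 0.38; 0.35 0 0.19 0 0 0 0.38"

```text
time_s: 19.1
eef_pos: [0.5515, 0.1132, 0.1323]
eef_rot: [0.471, -0.47, -0.528, 0.529]
wrist_force: [0.4, 0.5, -0.9]
opening: 0.497
```

Request:
apply_moves --plan "0.35 0 0.19 0 0 0 0.38; 0.35 0 0.19 0 0 0 0.38; 0.35 0 0.19 0 0 0 0.38; 0.35 0 0.19 0 0 0 0.38; 0.35 0 0.19 0 0 0 0.38"

```text
time_s: 19.6
eef_pos: [0.4947, 0.1945, 0.1332]
eef_rot: [0.47, -0.47, -0.528, 0.528]
wrist_force: [0.1, -0.2, -2.0]
opening: 0.488
```

Request:
apply_moves --plan "0.35 0 0.19 0 0 0 0.38; 0.35 0 0.19 0 0 0 0.38; 0.35 0 0.19 0 0 0 0.38; 0.35 0 0.19 0 0 0 0.38; 0.3 0 0.16 0 0 0 0.38"

```text
time_s: 20.1
eef_pos: [0.4389, 0.2736, 0.1332]
eef_rot: [0.47, -0.47, -0.528, 0.528]
wrist_force: [-0.3, -0.2, -2.2]
opening: 0.492
```

```bash
python3 - <<'E'
from h import *
st()
im=ctrl.camera("scene");cv2.imwrite("pics/f1.png",crop(im[:,:,::-1],330,90,130,120,5))
s=go([.4283,.2948,.130],np.pi/2+.116,4,.38)
E
```

```text
t 20.1 p [0.4389 0.2736 0.1332] x [-0.116  0.993  0.   ] y [-0.  0. -1.] op 0.492 F [-0.3 -0.2 -2.2] q [ 0.33  0.18  1.84  0.    1.12 -1.36]
0.10 0.02 0.03 -0.00 0.00 0.00 0.38; 0.10 0.02 0.03 -0.00 0.00 0.00 0.38; 0.10 0.02 0.03 -0.00 0.00 0.00 0.38; 0.10 0.02 0.03 -0.00 0.00 0.00 0.38
```

View pics/f1.png

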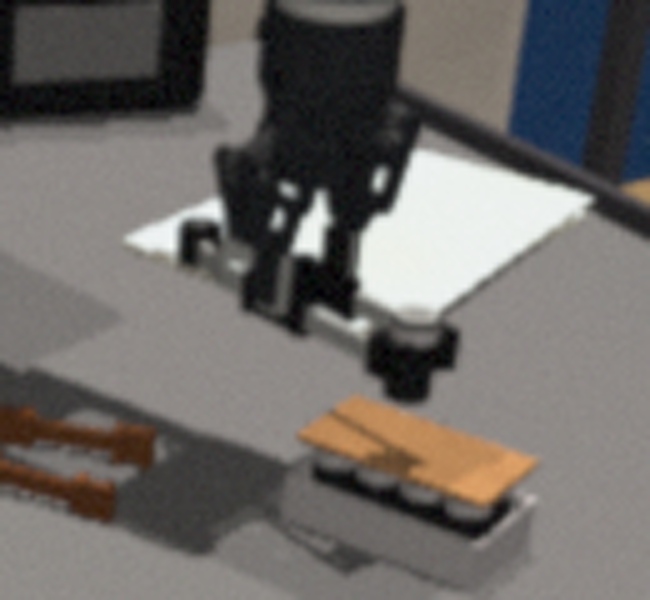

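Request:
apply_moves --plan "0.15 0.03 0.04 0 0 0 0.38; 0.13 0.04 0.04 0 0 0 0.38; 0.09 0.03 0.02 0 0 0 0.38; 0.05 0.02 0.01 0 0 0 0.38; 0 0 0 0 0 0 0.38"

```text
time_s: 20.65
eef_pos: [0.4328, 0.2922, 0.127]
eef_rot: [0.47, -0.47, -0.528, 0.528]
wrist_force: [1.3, 0.7, -2.2]
opening: 0.492
```

Request:
apply_moves --plan "0 0 0 0 0 0 0.38; 0 0 0 0 0 0 0.38; 0 0 0 0 0 0 0.38; 0 0 0 0 0 0 0.38; 0 0 0 0 0 0 0.38"

```text
time_s: 21.15
eef_pos: [0.433, 0.2921, 0.1273]
eef_rot: [-0.47, 0.47, 0.528, -0.528]
wrist_force: [0.2, 0.6, -1.0]
opening: 0.492
```

```bash
python3 - <<'E'
from h import *
st()
im=ctrl.camera("scene")[:,:,::-1];it=ctrl.camera("top")[:,:,::-1]
o,p,R=tool()
x,y,S=365,130,8;I=crop(im,x,y,75,85,S)
t=np.linspace(0,6.283,60);zb=p[2]-.031
def C(cx,cy,z,col):
    u=((proj("scene",np.c_[cx+.013*np.cos(t),cy+.013*np.sin(t),0*t+z])-[x,y]+.5)*S-.5).astype(np.int32);cv2.polylines(I,[u],True,col)
print("zb",zb)
C(.5125,.3045,zb,(0,255,0));C(.5125,.3045,zb+.05,(0,255,0));C(.5125,.3045,.058,(255,0,0))
c,s=np.cos(.38),np.sin(.38)
P=[[.5125+c*a-s*b,.3045+s*a+c*b,.058] for a,b in((-.06,-.032),(.06,-.032),(.06,.032),(-.06,.032))]
cv2.polylines(I,[((proj("scene",P)-[x,y]+.5)*S-.5).astype(np.int32)],True,(0,0,255))
cv2.imwrite("pics/f2.png",I);cv2.imwrite("pics/f2t.png",crop(it,180,120,100,110,5))
for d in ctrl.recognise("scene","cell_mid")[:2]+ctrl.recognise("scene","sheet_mid")[:2]: print(d)
E
```

```text
t 21.15 p [0.433  0.2921 0.1273] x [-0.115  0.993  0.   ] y [ 0.  0. -1.] op 0.492 F [ 0.2  0.6 -1. ] q [ 0.37  0.2   1.84  0.    1.1  -1.32]
zb 0.09633756711564284
{'point': [0.5272, 0.297, 0.1375], 'score': 0.53}
{'point': [0.5204, 0.3011, 0.0578], 'score': 0.88}
```

View pics/f2.png

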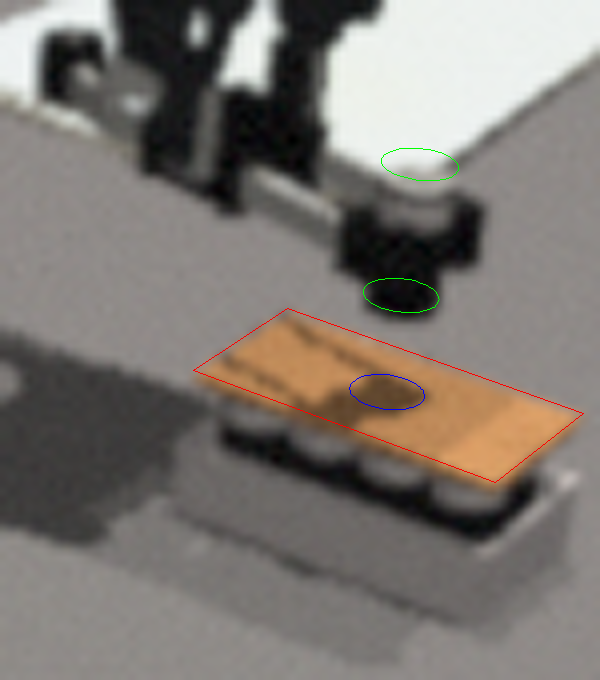

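View pics/f2t.png

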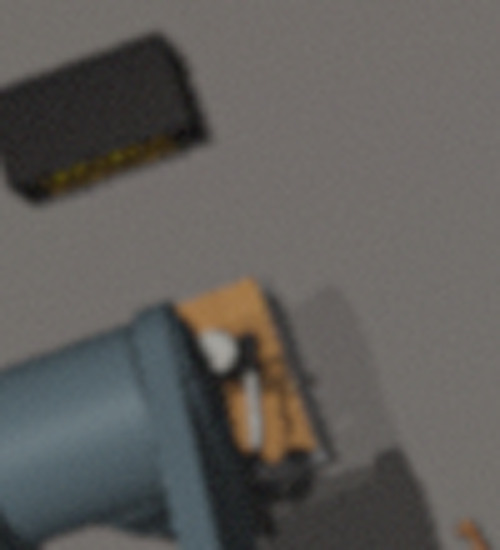

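Request:
apply_moves --plan "0.03 0 0.05 0 0 0 0.38; 0.03 0 0.04 0 0 0 0.38; 0 0 0 0 0 0 0.38; 0 0 0 0 0 0 0.38; 0 0 0 0 0 0 0.38"

```text
time_s: 21.85
eef_pos: [0.4281, 0.2947, 0.1273]
eef_rot: [-0.47, 0.47, 0.528, -0.528]
wrist_force: [-0.0, -0.4, -1.5]
opening: 0.494
```

```bash
python3 - <<'E'
from h import *
st();print(back("top",[[223.9,190.3]],.146))
im=ctrl.camera("scene")[:,:,::-1];it=ctrl.camera("top")[:,:,::-1]
o,p,R=tool()
x,y,S=365,130,8;I=crop(im,x,y,75,85,S)
t=np.linspace(0,6.283,60);zb=p[2]-.031
def C(cx,cy,z,col):
    u=((proj("scene",np.c_[cx+.013*np.cos(t),cy+.013*np.sin(t),0*t+z])-[x,y]+.5)*S-.5).astype(np.int32);cv2.polylines(I,[u],True,col)
C(.5125,.3045,zb,(0,255,0));C(.5125,.3045,zb+.05,(0,255,0))
J=crop(it,205,165,50,85,8)
for z in(zb,zb+.05):
    u=((proj("top",np.c_[.5125+.013*np.cos(t),.3045+.013*np.sin(t),0*t+z])-[205,165]+.5)*8-.5).astype(np.int32);cv2.polylines(J,[u],True,(0,255,0))
cv2.imwrite("pics/f3.png",np.hstack([I[:,:390+0],J])[:600])
E
```

```text
t 21.85 p [0.4281 0.2947 0.1273] x [-0.115  0.993 -0.   ] y [ 0. -0. -1.] op 0.494 F [-0.  -0.4 -1.5] q [ 0.37  0.2   1.84 -0.    1.1  -1.31]
[[0.51640444 0.29500299 0.146     ]]
```

View pics/f3.png

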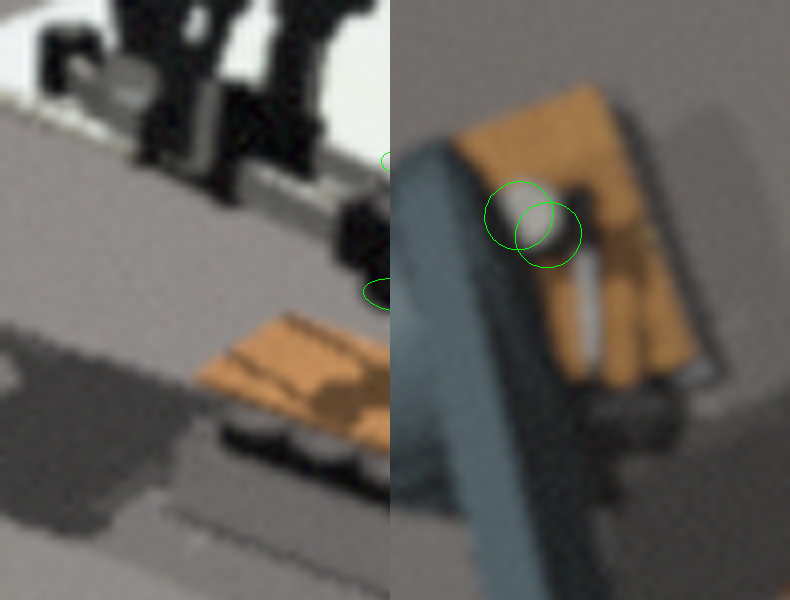

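```bash
python3 - <<'E'
from h import *
im=ctrl.camera("scene")[:,:,::-1];o,p,R=tool()
x,y,S=395,140,11;I=crop(im,x,y,45,50,S)
t=np.linspace(0,6.283,60);zb=p[2]-.031
for z in(zb,zb+.05,.058):
    u=((proj("scene",np.c_[.5125+.013*np.cos(t),.3045+.013*np.sin(t),0*t+z])-[x,y]+.5)*S-.5).astype(np.int32);cv2.polylines(I,[u],True,(0,255,0))
cv2.imwrite("pics/f4.png",I);st()
E
```

```text
t 22.0 p [0.4281 0.2947 0.1273] x [-0.115  0.993  0.   ] y [ 0.  0. -1.] op 0.489 F [ 0.3  0.1 -2. ] q [ 0.37  0.2   1.84 -0.    1.1  -1.31]
```

View pics/f4.png

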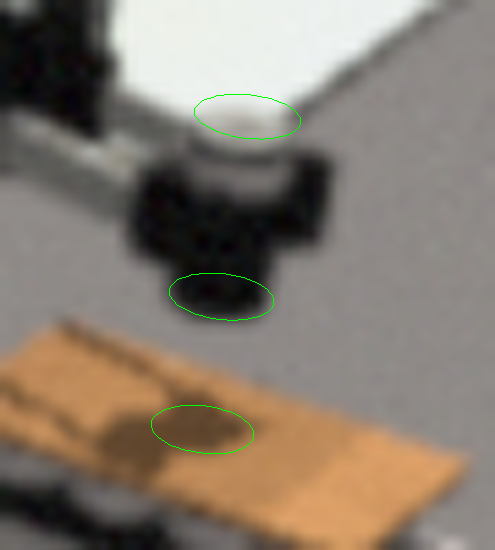

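```bash
python3 -c "
from h import *
print(ctrl.hand_in());st()"
```

```text
the job is handed in; nothing more can be done
None
the job is handed in; nothing more can be done
```

The job is done and handed in at about 22 s. The separator sheet lies flat and square on the eight cells. The tongs hold the leaking cell upright over the middle of the sheet, about 3.5 cm clear of it.

**Sheet:** I pinched it across its width and set it down until the wrist felt about 6 N, then let go. After release the scene camera measured its yaw at 0.382 rad, against 0.381 rad for the tray. I put its centre at about (0.513, 0.304), 1–2 mm from the tray's centre. That view makes the sheet look a few millimetres too wide because its edge shows, so I corrected the centre for that by estimate.

**Tongs and cell:** I used the steel-and-black tongs and left the red and brown ones alone. They closed on the cell with the gripper stopping at about 0.49 opening, and the gripper itself never touched the cell. In the last pictures the cell is upright, and both cameras put it within about 3 mm of the middle of the sheet.

**Checks that were weak or disagreed:**
- **Cell network:** it put the cell centre about 15 mm in x and 8 mm in y from my estimate, with a score of 0.53. It reports only the visible surface, so I relied on outlines drawn over both camera pictures.
- **Top camera:** the arm partly hid the cell in the last top view.
- **Grip force:** I could not measure it. The gripper's fixed grip may press harder than the advised 25 to 40 N, but I saw no slipping.

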